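Break down the mixed delivery pile: kit put away, trays nested and stacked

TASK

Take the mixed pile apart: put the white cover-slip carton and the black counting-chamber case flat into their own pockets of the grey kit insert, the small and the large one. Nest the piled yellow tray fully down into the empty yellow tray, and set the piled blue tray on the blue tray that holds sample tubes, turned half a turn to it, so that it rests level on that tray's ledges clear of the tubes. Keep everything upright and leave the two standing trays where they stand.

Things in the scene. Friction and masses are not known exactly. Their poses are not given: they have to be found in the camera images.
- carton: small white carton of cover slips with blue print, 28 x 64 x 15 mm high, 40 g; origin at the centre of its underside, x across the 28 mm (grasp here), y along the 64 mm, z up. At the start it is the top of the pile, lying lengthwise on the black case.
- chamber_case: flat black case of a counting chamber, 44 x 92 x 19 mm high, 55 g; origin at the centre of its underside, x across the 44 mm (grasp here), y along the 92 mm, z up. At the start it lies across the rims of the piled yellow tray, under the carton.
- tray_yellow: empty yellow tray in the pile, 150 (x) x 68 (y) x 52 mm high (z), about 90 g; origin at the centre of its underside. Rim: an upright collar 26 mm high, flat outer faces 68 mm apart; grasp across these (along y) at mid length. +x end: white label strip, TWO ledges inside, in the corners; -x end: ONE ledge, in the middle. All four trays are one moulding. It lies across the blue tray's rims.
- tray_blue: empty blue tray at the bottom of the pile, about 90 g; size, origin, ends as tray_yellow. In every tray the ledge tops are 46 mm above the underside, reaching in to 50 mm from its middle; the foot is notched under each ledge. Set in another tray half a turn round (+x over -x) the foot rests on the ledges: underside 46 mm above the other's, 5 mm play each way.
- base_yellow: the other yellow tray, standing alone and empty on the bench, loose, about 140 g; size, origin and ends as tray_yellow. A tray set into another the same way round (+x over +x) passes the ledges with about 4 mm play each way and nests: underside 26 mm above the other's, collars touching, 2 mm play.
- base_blue: the other blue tray, standing alone on the bench, loose, about 200 g; size, origin and ends as tray_yellow. Capped sample tubes lie in it, up to about 31 mm above its underside, so no tray can nest in it.
- case_pocket (a point): centre of the floor of the large pocket (60 mm along x, 108 mm along y, 6 mm deep) of the grey kit insert, a plate 120 x 122 x 10 mm fixed on the bench; pocket floor 4 mm, plate top 10 mm above the bench. The case's x and y go along this point's x and y, either way round. The small pocket is 57 mm off along +x.
- carton_pocket (a point): centre of the floor of the small pocket (44 mm along x, 80 mm along y, 6 mm deep) of the same grey plate, 4 mm above the bench; the carton's x and y lie along this point's x and y (either way round).
Things that resemble listed ones, but are neither listed nor needed, are in the scene too. Of the things shaped like the chamber_case, the black one is meant.

How it is judged:
By the outcome, as a careful person would: the job done as asked, in the order asked, and still so for the second after the job is handed in, with the robot touching nothing.
It also fails if it takes over 118 s, if anything falls off the work surface, if the arm or the gripper's body presses on something with over 40 N, if the wrist force passes 120 N, or if a joint passes its speed limit or range.

ROBOT

A 6-joint arm with a two-finger parallel gripper is mounted at the origin on a cart in front of the work surface, level with it; the furniture and walls round the work are solid. World frame = base frame: x ahead of the robot, y to its left, z up, the work surface at z = 0. Lengths are in mm, angles in degrees, forces in N, time in s.
With the tool pointing down it reaches from about 375 to 750 mm from the base axis. Payload 9 kg.
Tool frame: the origin (TCP) lies midway between the tips of the shut fingers; the grasp point (between the pads) lies 19 mm behind it; z points along the fingers, y is the line along which they close (so a half turn about z gives the same grasp; the last joint's range is limited). The gripper opens to 85 mm and grips with 20 to 120 N. Pads are 22 mm wide; open, the fingers measure 114 mm over their backs; the gripper's body (76 mm by 85 mm) begins 54 mm behind the grasp point. The pads swing forward as they close: fully open they stand 13 mm farther back than shut.
Start: joints at [54.219, 5.964, 5.575, 89.605, 0, 77.527], TCP at [237.411, 551.065, 231.331] pointing down, gripper open.
Joint ranges: [-171.21, 171.21], [-48.23, 106.86], [-62.78, 66.21], [-105.2, 120.99], [-86.42, 89.51], [-180, 180]. Speed limits (degrees/s): [127.2, 127.2, 147.25, 180, 180, 180].

INTERFACE

Orientations are given as a 3x3 rotation matrix whose columns are the frame's x, y, z axes.
In Python, from cell import arm gives the robot as it stands.
- The arm moves only by the tool drive_tool, never from a script. Its arguments are lists of equal length, an entry for each row: "translation": the shift along the tool's x, y, z in mm, a list of three; "angular": the turn, a rotation vector about the tool's x, y, z in degrees, a list of three; "grip": the closure, from -1 (fully open) to 1 (shut). A call has 1 to 10 rows; each row is the pose to reach, as a shift and turn from the pose commanded when the call began, along the tool's axes at that moment; what a row does not reach only later rows make up. A row lasts 1/12 s, in which the tool goes at most 41.7 mm and 7.16 degrees, less where a joint would pass 70% of its speed; a pose out of reach is approached as far as the arm can. A call with a gripper value outside its range is refused whole. The fingers move at their own pace and stop on an object; "newtons" is the grip in N (left out, the last holds). Time passes only in rows, so rows that repeat a pose let the fingers close. It gives the time, the measured TCP pose, the force, the opening and the grip force at its end, in the units of the state.
- arm.observe(): the state, without advancing time (a new reading comes with each control period).
- arm.grab_frame(name): name is "scene" or "top" or "wrist"; returns a dict with "img" (400x640x3 uint8, red, green, blue), "vertical_fov" (degrees; the focal length in pixels is half the picture's height over the tangent of half this angle, whatever the lens; pixels are square), "cx", "cy" (the principal point, pixels), "xyz" and "attitude" of the camera in the world; the wrist camera has in their place "mount" (4x4, takes a point from camera to tool coordinates, whose origin is the TCP and whose axes are the flange's). Camera axes: x right, y up, looking along -z (the intrinsics and any distortion apply to the point x, -y, -z); pixel columns grow to the right and rows downward; lengths in mm; the calibration is good to about 2 mm. A picture is of the moment at which its call begins: read the wrist's pose just before it. There is no depth.
- arm.hand_in(): hands the job in; it is judged then, once.
The state is a dict: "clock": time; "joint_positions": joint angles; "dq": joint speeds; "tau": joint torques, N m; "eef_pos": TCP position; "tool_rot": TCP orientation; "force": force on the tool from outside, world axes, zero at the start; "torque": the same for the moment, N m; "finger_gap": finger opening in mm; "finger_force": force on a finger pad.
Only numpy, scipy, OpenCV 4.12 (cv2) and the standard library are available. Lean on these libraries where they do the work, as an engineer would, in place of code of your own. Each camera call takes 0.05 s, during which the arm holds its last target. There are 200 camera calls.

## Working session

There is one attempt and no reset: what is moved stays moved. The work goes in short steps, Python scripts to look and compute and a tool call to move; the robot and the scene stay as the last step left them, time stands still between calls to the robot, and variables do not carry over. Pictures are saved under pics/ and viewed, at most 14 in all, crops included, and the job is handed in when it is done.

Besides the shell and the picture viewer there is one more tool, called in YAML: its name, and indented under it one key for each argument. drive_tool: Moves the arm, as the interface text tells. Its arguments: {"type":"object","properties":{"translation":{"type":"array","items":{"type":"array","items":{"type":"number"}}},"angular":{"type":"array","items":{"type":"array","items":{"type":"number"}}},"grip":{"type":"array","items":{"type":"number"}},"newtons":{"type":"number"}},"required":["translation","angular","grip"]}

```bash
ls; mkdir -p pics
cat > h.py <<'E'
import numpy as np, cv2
from cell import arm
E
python3 - <<'E'
from h import *
s=arm.observe(); print(s)
for n in ("scene","top"):
    f=arm.grab_frame(n); cv2.imwrite(f"pics/{n}0.png",f["img"][:,:,::-1])
    np.save(f"pics/{n}0.npy",f,allow_pickle=True)
    print(n,{k:v for k,v in f.items() if k!="img"})
E
```

```text
pics
{'clock': 0.0, 'joint_positions': array([ 5.42192280e+01,  5.99873152e+00,  5.52610614e+00,  8.96048082e+01,
       -1.41527081e-03,  7.75261061e+01]), 'dq': array([ 0.0328758 ,  0.05970632, -0.03452396, -0.01919805,  0.01529737,
       -0.02440221]), 'tau': array([ 4.08530229e-05, -5.56930125e+01,  5.03649294e+01,  1.67523423e-02,
       -3.72407549e-04, -3.13792521e-05]), 'eef_pos': array([237.19289819, 550.75363145, 230.51201913]), 'tool_rot': array([[-9.18398795e-01,  3.95655230e-01, -7.70146487e-04],
       [ 3.95655889e-01,  9.18398162e-01, -1.11083700e-03],
       [ 2.67792650e-04, -1.32490435e-03, -9.99999086e-01]]), 'force': array([-0.53226781,  0.11612294,  0.51515086]), 'torque': array([0.06849047, 0.02971331, 0.00520666]), 'finger_force': 0.0, 'finger_gap': 85.13992634533615}
scene {'vertical_fov': 47.798085139375935, 'cx': 314.06429886954794, 'cy': 201.89820843323005, 'xyz': array([  -86.05698524, -1026.94479959,   843.99404816]), 'attitude': array([[ 0.8869954 ,  0.23516973, -0.39740955],
       [-0.46172022,  0.46530714, -0.75518455],
       [ 0.00732096,  0.85333725,  0.52130792]])}
top {'vertical_fov': 49.6135161721782, 'cx': 314.82854445215617, 'cy': 199.48267369619728, 'xyz': array([ 305.85458697,   80.16146923, 1360.58181896]), 'attitude': array([[-0.02419632,  0.98805729, -0.15217532],
       [-0.99969528, -0.02465812, -0.00114794],
       [-0.00488659,  0.15210118,  0.98835285]])}
```

View pics/scene0.png

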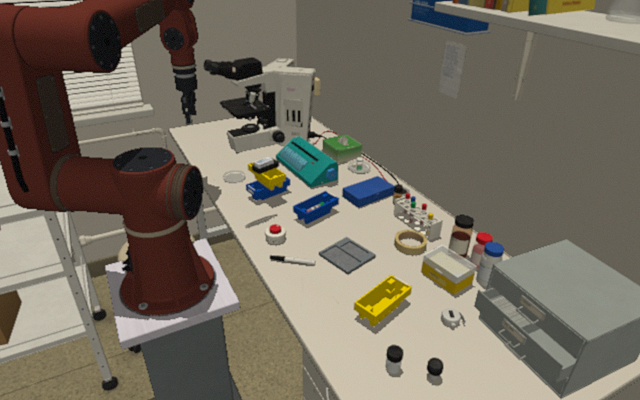

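View pics/top0.png

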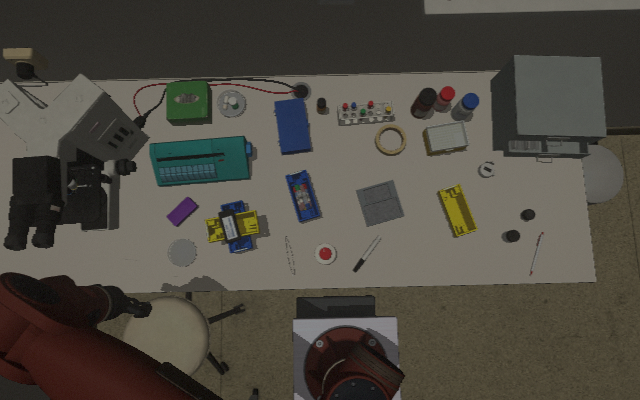

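Candidates:
- Case: black item in the pile at top px (233,227). The lookalike is the purple one at (182,211).
- Carton: white on the pile at (230,227). The lookalike is the white-lidded box at (447,138).
- Trays: piled yellow (233,227) vs lone yellow (457,211); piled blue (237,230) vs tube-holding blue (301,195). The blue box at (292,125) is a distractor.

Next I'll check these close up.

```bash
cat >> h.py <<'E'
def load(p): return np.load(p,allow_pickle=True).item()
def ray(f,uv,eef=None):
    K=200/np.tan(np.radians(f["vertical_fov"]/2)); uv=np.atleast_2d(uv).astype(float)
    d=np.c_[(uv[:,0]-f["cx"])/K,-(uv[:,1]-f["cy"])/K,-np.ones(len(uv))]
    if "mount" in f:
        M=f["mount"];p,R=eef; return R@M[:3,3]+p, d@(R@M[:3,:3]).T
    return f["xyz"], d@f["attitude"].T
def onz(f,uv,z,eef=None):
    o,d=ray(f,uv,eef); return o+d*((z-o[2])/d[:,2])[:,None]
def mask(f,lo,hi): return cv2.inRange(cv2.cvtColor(f["img"],cv2.COLOR_RGB2HSV),lo,hi)
E
python3 - <<'E'
from h import *
f=load("pics/top0.npy"); g=f["img"][:,:,::-1]
c=lambda u,v,s=40:cv2.resize(g[v-int(s*.75):v+int(s*.75),u-s:u+s],(400,300),interpolation=cv2.INTER_CUBIC)
cv2.imwrite("pics/mont.png",cv2.convertScaleAbs(np.vstack([np.hstack([c(234,226),c(301,195)]),np.hstack([c(380,203),c(457,211)])]),alpha=1.4))
def rect(m,box,z,name):
    mm=np.zeros_like(m);u0,v0,u1,v1=box;mm[v0:v1,u0:u1]=m[v0:v1,u0:u1]
    pts=cv2.findNonZero(mm)[:,0]
    P=onz(f,pts,z)[:,:2].astype(np.float32); r=cv2.minAreaRect(P); print(name,len(pts),np.round(r[0],1),np.round(r[1],1),round(r[2],1))
Y=mask(f,(20,120,60),(35,255,255));B=mask(f,(105,120,30),(125,255,255))
rect(Y,(430,175,485,245),52,"base_y"); rect(B,(280,165,325,225),52,"base_b")
hsv=cv2.cvtColor(f["img"],cv2.COLOR_RGB2HSV); print(hsv[203,366:374].tolist(),hsv[215,350].tolist(),hsv[226,205:262:3].tolist())
E
```

```text
base_y 1165 [ 464.7 -350.1] [149.2  74. ] 17.2
base_b 510 [522.1 120.4] [148.6  65.5] 15.5
[[83, 15, 66], [68, 15, 69], [53, 15, 68], [90, 4, 69], [75, 13, 77], [75, 14, 72], [90, 4, 60], [0, 0, 51]] [18, 31, 122] [[24, 54, 122], [24, 150, 56], [25, 178, 70], [28, 191, 123], [27, 197, 109], [25, 164, 70], [30, 15, 33], [106, 30, 109], [50, 6, 134], [75, 8, 128], [53, 23, 45], [25, 164, 70], [25, 163, 86], [26, 184, 83], [29, 194, 137], [28, 199, 137], [29, 198, 135], [28, 207, 123], [19, 53, 68]]
```

View pics/mont.png

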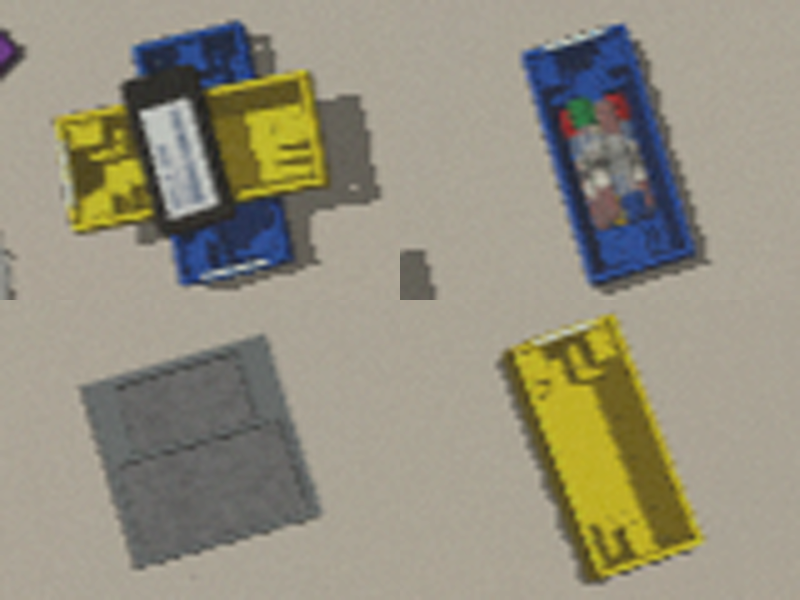

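The montage confirms the identities:
- **Pile:** white carton on the black case on the yellow tray, whose label end faces left (+y). The blue tray is underneath, with its label end at the bottom (-x).
- **base_blue:** holds tubes, label end towards world +x.
- **base_yellow:** empty, label end towards +x.
- **Insert:** small pocket on the +x side.

Run:
```python
from h import *
f=load("pics/top0.npy")
def rect(m,box,z,name):
    mm=np.zeros_like(m);u0,v0,u1,v1=box;mm[v0:v1,u0:u1]=m[v0:v1,u0:u1]
    n,l,st,_=cv2.connectedComponentsWithStats(mm);k=1+np.argmax(st[1:,4])
    pts=cv2.findNonZero((l==k).astype(np.uint8))[:,0]
    P=onz(f,pts,z)[:,:2].astype(np.float32); r=cv2.minAreaRect(P); print(name,len(pts),np.round(r[0],1),np.round(r[1],1),round(r[2],1))
rect(cv2.morphologyEx(mask(f,(0,0,0),(180,26,100)),cv2.MORPH_CLOSE,np.ones((3,3))),(350,175,412,235),10,"plate")
rect(mask(f,(0,0,90),(180,40,255)),(218,208,246,245),138,"carton")
rect(mask(f,(0,0,0),(180,255,50)),(215,200,246,245),123,"case")
for a in(0,1):
    for n in("scene","top"):
        pass
Y=mask(f,(20,120,60),(35,255,255));y=np.zeros_like(Y);y[195:260,195:270]=Y[195:260,195:270]
P=onz(f,cv2.findNonZero(y)[:,0],104)[:,:2].astype(np.float32);print("yel",cv2.minAreaRect(P))
B=mask(f,(105,120,30),(125,255,255));y=0*B;y[195:260,195:275]=B[195:260,195:275]
P=onz(f,cv2.findNonZero(y)[:,0],52)[:,:2].astype(np.float32);print("blu",cv2.minAreaRect(P))
print(arm.grab_frame("wrist")["mount"].round(3))
```

```text
plate 1501 [ 498.4 -121.9] [121.7 124.3] 14.7
carton 220 [420.5 325.8] [63.6 28.2] 15.0
case 283 [432.7 326.1] [110.4  54.9] 16.5
yel ((428.1813659667969, 324.97784423828125), (69.57404327392578, 151.1248779296875), 9.409741401672363)
blu ((431.3419189453125, 322.469970703125), (149.75494384765625, 67.74903869628906), 11.646197319030762)
[[   0.       0.951    0.31    79.403]
 [   1.      -0.      -0.       1.079]
 [  -0.       0.31    -0.951 -142.684]
 [   0.       0.       0.       1.   ]]
```

drive_tool:
  translation:
    - [-257,-134,-9]
    - [-257,-134,-9]
    - [-257,-134,-9]
    - [-257,-134,-9]
    - [-257,-134,-9]
    - [-257,-134,-9]
    - [-257,-134,-9]
    - [-257,-134,-9]
    - [-257,-134,-9]
    - [-257,-134,-9]
  angular:
    - [0,0,-38.3]
    - [0,0,-38.3]
    - [0,0,-38.3]
    - [0,0,-38.3]
    - [0,0,-38.3]
    - [0,0,-38.3]
    - [0,0,-38.3]
    - [0,0,-38.3]
    - [0,0,-38.3]
    - [0,0,-38.3]
  grip: [-1,-1,-1,-1,-1,-1,-1,-1,-1,-1]

```text
clock: 0.98
eef_pos: [420.7, 325.7, 240.1]
tool_rot: [[-0.967, -0.257, -0.0], [-0.257, 0.967, 0.0], [0.0, 0.0, -1.0]]
force: [0.7, -0.3, -0.0]
finger_gap: 85.5
finger_force: 0.0
```

```bash
cat >> h.py <<'E'
def snap(name):
    s=arm.observe(); f=arm.grab_frame("wrist"); f["eef"]=(s["eef_pos"],s["tool_rot"])
    np.save(f"pics/{name}.npy",f,allow_pickle=True); cv2.imwrite(f"pics/{name}.png",f["img"][:,:,::-1])
    R=s["tool_rot"];print("clk %.2f"%s["clock"],"eef",s["eef_pos"].round(1),"yawy %.2f"%np.degrees(np.arctan2(R[1,1],R[0,1])),"j6 %.0f"%s["joint_positions"][5],"gap %.1f"%s["finger_gap"],"F",s["force"].round(1)); return f
def rect(f,m,z,name,box=(0,0,640,400)):
    mm=np.zeros_like(m);u0,v0,u1,v1=box;mm[v0:v1,u0:u1]=m[v0:v1,u0:u1]
    n,l,st,_=cv2.connectedComponentsWithStats(mm);k=1+np.argmax(st[1:,4])
    pts=cv2.findNonZero((l==k).astype(np.uint8))[:,0]
    P=onz(f,pts,z,f.get("eef"))[:,:2].astype(np.float32); r=cv2.minAreaRect(P); print(name,len(pts),np.round(r[0],1),np.round(r[1],1),round(r[2],1)); return r,cv2.boxPoints(r)
E
python3 -c "
from h import *
f=snap('w1')"
```

```text
clk 0.98 eef [420.7 325.7 240.1] yawy 104.87 j6 9 gap 85.5 F [ 0.7 -0.3 -0. ]
```

View pics/w1.png

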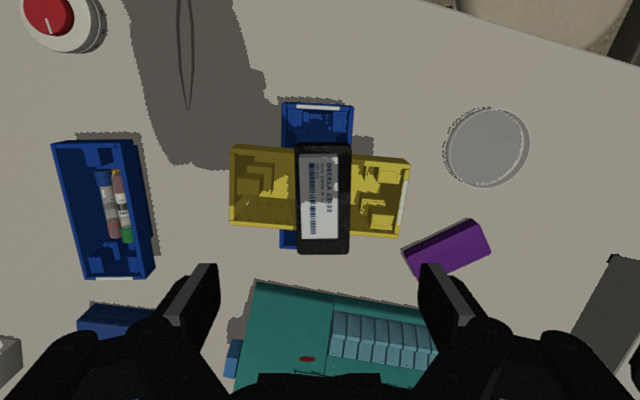

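The wrist view shows the carton centred near (320,197) on the black case (325,200). The yellow tray sits across it with its label at right (405,205). The blue tray below has its label at the top (317,106). The purple decoy is clear at (447,247).

Run:
```python
from h import *
f=load("pics/w1.npy")
cl=lambda m:cv2.morphologyEx(m,cv2.MORPH_CLOSE,np.ones((9,9)))
rect(f,cl(mask(f,(0,0,90),(180,60,255)) &  ~mask(f,(12,25,90),(25,255,255))),138,"carton",(296,148,345,244))
rect(f,mask(f,(0,0,0),(180,255,48)),123,"case",(288,138,358,258))
rect(f,cl(mask(f,(20,100,40),(35,255,255))),104,"yel",(220,135,420,250))
B=mask(f,(105,120,20),(125,255,255))
rect(f,cl(B),52,"blue_top",(270,90,360,150))
rect(f,cl(B),52,"base_b",(40,120,165,290))
hsv=cv2.cvtColor(f["img"],cv2.COLOR_RGB2HSV); print(hsv[197,286:362:3].tolist()); print(hsv[134:262:4,342].tolist())
```

```text
carton 3032 [422.  326.6] [64.5 27.9] 15.8
case 2929 [426.3 328.8] [95.8 47.9] 14.9
yel 5388 [435.2 282.5] [72.1 58.6] 10.3
blue_top 2856 [379.5 313.6] [42.2 66.9] 12.3
base_b 9413 [520.1 129.9] [151.3  82.8] 15.6
[[27, 165, 170], [25, 175, 96], [25, 179, 97], [25, 155, 56], [75, 46, 11], [45, 5, 94], [50, 8, 94], [40, 8, 95], [106, 45, 62], [108, 88, 52], [60, 3, 92], [30, 5, 94], [40, 8, 96], [60, 3, 94], [109, 28, 72], [103, 24, 74], [45, 10, 106], [30, 6, 81], [30, 26, 30], [15, 18, 29], [30, 21, 36], [60, 8, 32], [27, 166, 171], [26, 166, 118], [25, 174, 97], [25, 196, 60]]
[[112, 204, 40], [108, 225, 43], [140, 59, 13], [23, 31, 33], [15, 31, 33], [23, 49, 21], [0, 20, 13], [0, 43, 12], [0, 21, 12], [30, 34, 15], [100, 128, 12], [30, 16, 16], [60, 16, 16], [120, 34, 15], [20, 48, 16], [15, 16, 31], [23, 34, 30], [18, 34, 38], [0, 20, 25], [60, 18, 28], [60, 18, 29], [30, 9, 29], [75, 18, 28], [20, 26, 30], [0, 11, 23], [0, 29, 26], [30, 19, 27], [20, 26, 29], [10, 24, 32], [12, 35, 36], [23, 32, 72], [20, 25, 150]]
```

drive_tool:
  translation:
    - [-1.5,0.5,30]
    - [-1.5,0.5,60]
    - [-1.5,0.5,80]
    - [-1.5,0.5,95]
    - [-1.5,0.5,105]
    - [-1.5,0.5,111]
    - [-1.5,0.5,111]
    - [-1.5,0.5,111]
  angular:
    - [0,0,-0.6]
    - [0,0,-0.6]
    - [0,0,-0.6]
    - [0,0,-0.6]
    - [0,0,-0.6]
    - [0,0,-0.6]
    - [0,0,-0.6]
    - [0,0,-0.6]
  grip: [-0.2,-0.2,-0.2,-0.2,-0.2,-0.2,-0.2,-0.2]
  newtons: 30

```text
clock: 1.7
eef_pos: [421.7, 327.7, 130.0]
tool_rot: [[-0.963, -0.269, 0.001], [-0.269, 0.963, 0.0], [-0.001, 0.0, -1.0]]
force: [0.6, -0.8, 0.1]
finger_gap: 51.4
finger_force: 0.0
```

drive_tool:
  translation:
    - [0,0,0]
    - [0,0,0]
    - [0,0,0]
    - [0,0,0]
    - [0,0,0]
    - [0,0,0]
    - [0,0,0]
  angular:
    - [0,0,0]
    - [0,0,0]
    - [0,0,0]
    - [0,0,0]
    - [0,0,0]
    - [0,0,0]
    - [0,0,0]
  grip: [0.5,0.5,0.5,0.5,0.5,0.5,0.5]

```text
clock: 2.28
eef_pos: [422.4, 327.4, 130.5]
tool_rot: [[-0.963, -0.269, 0.002], [-0.269, 0.963, 0.001], [-0.002, 0.0, -1.0]]
force: [0.0, -1.1, 6.4]
finger_gap: 27.1
finger_force: 31.8
```

```bash
python3 -c "
from h import *
f=snap('w2')"
```

```text
clk 2.28 eef [422.4 327.4 130.5] yawy 105.59 j6 8 gap 27.1 F [ 0.  -1.1  6.4]
```

View pics/w2.png

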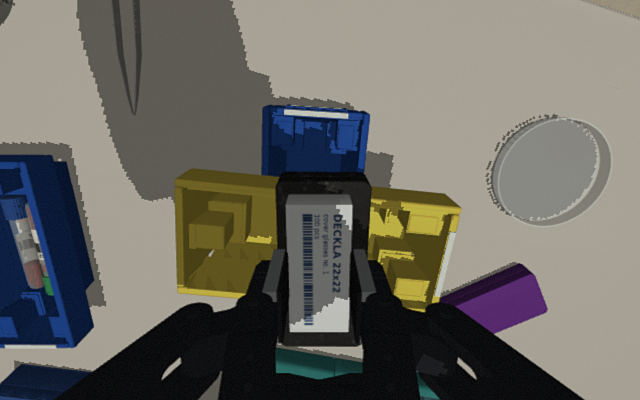

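The carton is gripped between the fingers (gap 27.1 mm), and the label reads "DECKLA 22x22". Next I'll lift it and carry it to the insert.

drive_tool:
  translation:
    - [0,0,-15]
    - [0,0,-45]
    - [0,0,-80]
    - [0,0,-110]
    - [0,0,-110]
  angular:
    - [0,0,0]
    - [0,0,0]
    - [0,0,0]
    - [0,0,0]
    - [0,0,0]
  grip: [0.5,0.5,0.5,0.5,0.5]

```text
clock: 2.75
eef_pos: [423.8, 328.1, 246.0]
tool_rot: [[-0.963, -0.269, 0.008], [-0.269, 0.963, 0.004], [-0.009, 0.001, -1.0]]
force: [0.6, -0.2, 0.7]
finger_gap: 27.1
finger_force: 31.1
```

drive_tool:
  translation:
    - [1,-20,0]
    - [3,-55,0]
    - [4,-95,0]
    - [6,-135,0]
    - [8,-175,0]
    - [9,-215,0]
    - [10,-255,0]
    - [11,-295,0]
    - [12,-335,0]
    - [13,-370,0]
  angular:
    - [0,0,5]
    - [0,0,12]
    - [0,0,19]
    - [0,0,26]
    - [0,0,33]
    - [0,0,40]
    - [0,0,47]
    - [0,0,54]
    - [0,0,61]
    - [0,0,68]
  grip: [0.5,0.5,0.5,0.5,0.5,0.5,0.5,0.5,0.5,0.5]

```text
clock: 3.58
eef_pos: [508.9, -35.3, 239.2]
tool_rot: [[-0.605, 0.797, 0.001], [0.797, 0.605, -0.0], [-0.0, 0.0, -1.0]]
force: [1.3, 0.5, -1.5]
finger_gap: 26.8
finger_force: 31.1
```

```bash
cat >> h.py <<'E'
def to(x,y,z,yaw):
    "tool-frame shift and turn to reach world pose (yaw of tool y)"
    s=arm.observe();R=s["tool_rot"];c=np.degrees(np.arctan2(R[1,1],R[0,1]))
    print("go",(R.T@(np.array([x,y,z])-s["eef_pos"])).round(1),"turn",round(-(yaw-c),1),"tilt",np.degrees(R[:2,2]).round(2))
E
python3 -c "
from h import *
f=snap('w3'); to(529.8,-113.7,240,14.7)"
```

```text
clk 3.58 eef [508.9 -35.3 239.2] yawy 37.19 j6 34 gap 26.8 F [ 1.3  0.5 -1.5]
go [-70.8 -27.8  -1.2] turn 21.8 tilt [ 0.04 -0.15]
```

drive_tool:
  translation:
    - [-20,-8,0]
    - [-50,-20,0]
    - [-71,-28,-1]
    - [-71,-28,-1]
    - [-71,-28,-1]
    - [-71,-28,-1]
  angular:
    - [0,0,7]
    - [0,0,14]
    - [0,0,20]
    - [0,0,21.5]
    - [0,0,21.5]
    - [0,0,21.5]
  grip: [0.5,0.5,0.5,0.5,0.5,0.5]

```text
clock: 4.13
eef_pos: [529.7, -106.0, 240.1]
tool_rot: [[-0.278, 0.961, -0.0], [0.961, 0.278, 0.0], [0.001, -0.0, -1.0]]
force: [-0.1, -0.2, -0.7]
finger_gap: 26.7
finger_force: 31.1
```

```bash
python3 -c "
from h import *
f=snap('w4'); to(529.8,-113.7,240,14.7)
print([cv2.cvtColor(f['img'],cv2.COLOR_RGB2HSV)[v,320].tolist() for v in range(0,400,25)])"
```

```text
clk 4.13 eef [ 529.7 -106.   240.1] yawy 16.15 j6 49 gap 26.7 F [-0.1 -0.2 -0.7]
go [-7.8 -2.1  0.2] turn 1.5 tilt [-0.01  0.02]
[[22, 27, 140], [23, 29, 140], [22, 27, 141], [23, 30, 138], [22, 28, 138], [98, 12, 87], [60, 6, 84], [120, 3, 82], [30, 3, 76], [70, 5, 154], [30, 6, 87], [30, 6, 89], [0, 0, 88], [30, 3, 88], [24, 28, 137], [22, 28, 137]]
```

View pics/w4.png

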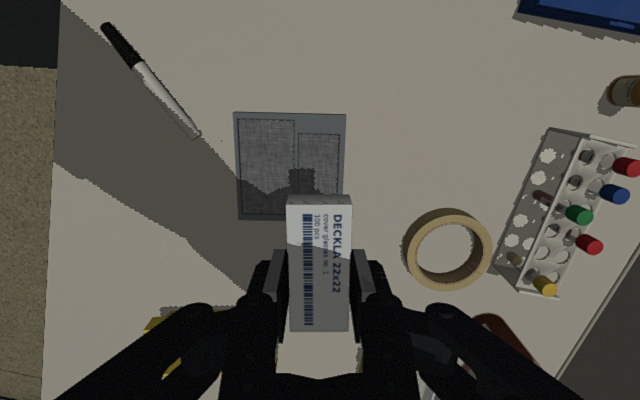

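The plate spans pixels (234,112)–(345,220), with the small pocket on its right at about (320,170). The carton is held straight.

Run:
```python
from h import *
f=load("pics/w4.npy")
P=mask(f,(0,0,20),(180,22,100))|mask(f,(80,0,40),(130,60,130))
P=cv2.morphologyEx(P,cv2.MORPH_OPEN,np.ones((5,5)));P=cv2.morphologyEx(P,cv2.MORPH_CLOSE,np.ones((15,15)))
# edges of plate: fit lines through corners seen
m=P.copy(); m[:,:225]=0;m[:,352:]=0;m[:105]=0;m[190:]=0
ys,xs=np.nonzero(m)
L=[(xs[ys==v].min(),v) for v in range(122,180,3)];Rr=[(xs[ys==v].max()+1,v) for v in range(122,180,3)]
T=[(u,ys[xs==u].min()) for u in range(245,338,4)]
for n,q in(("L",L),("R",Rr),("T",T)):
    w=onz(f,q,10,f["eef"])[:,:2].astype(np.float32);vx,vy,x,y=cv2.fitLine(w,cv2.DIST_HUBER,0,.01,.01).ravel()
    print(n,q[0],q[-1],"ang %.2f"%np.degrees(np.arctan2(vy,vx)),x,y)
c=np.zeros_like(P);H=cv2.cvtColor(f["img"],cv2.COLOR_RGB2HSV)
for z in (248,):
    print("carton",onz(f,[[287,206],[351,207],[348,331],[288,331]],z,f["eef"])[:,:2].round(1).tolist())
```

```text
L (np.int64(233), 122) (np.int64(236), 179) ang -75.09 438.89917 -118.34961
R (np.int64(346), 122) (np.int64(343), 179) ang -75.27 552.1054 -78.685394
T (245, np.int64(112)) (337, np.int64(114)) ang 14.73 487.50797 -62.476997
carton [[508.7, -77.6], [534.4, -70.6], [552.0, -130.0], [524.8, -137.9]]
```

drive_tool:
  translation:
    - [-8.8,-0.2,20]
    - [-8.8,-0.2,55]
    - [-8.8,-0.2,95]
    - [-8.8,-0.2,135]
    - [-8.8,-0.2,170]
    - [-8.8,-0.2,195]
    - [-8.8,-0.2,205]
    - [-8.8,-0.2,205]
    - [-8.8,-0.2,205]
  angular:
    - [0,0,1.4]
    - [0,0,1.4]
    - [0,0,1.4]
    - [0,0,1.4]
    - [0,0,1.4]
    - [0,0,1.4]
    - [0,0,1.4]
    - [0,0,1.4]
    - [0,0,1.4]
  grip: [0.5,0.5,0.5,0.5,0.5,0.5,0.5,0.5,0.5]

```text
clock: 4.93
eef_pos: [532.5, -114.3, 36.4]
tool_rot: [[-0.255, 0.967, 0.001], [0.967, 0.255, -0.0], [-0.0, 0.001, -1.0]]
force: [1.1, 0.2, 0.1]
finger_gap: 26.9
finger_force: 31.1
```

```bash
python3 -c "
from h import *
f=snap('w5'); to(532,-114.5,12,14.8)"
```

```text
clk 4.93 eef [ 532.5 -114.3   36.4] yawy 14.76 j6 49 gap 26.9 F [1.1 0.2 0.1]
go [ 0.6 -1.2 25.4] turn -0.1 tilt [ 0.14 -0.06]
```

View pics/w5.png

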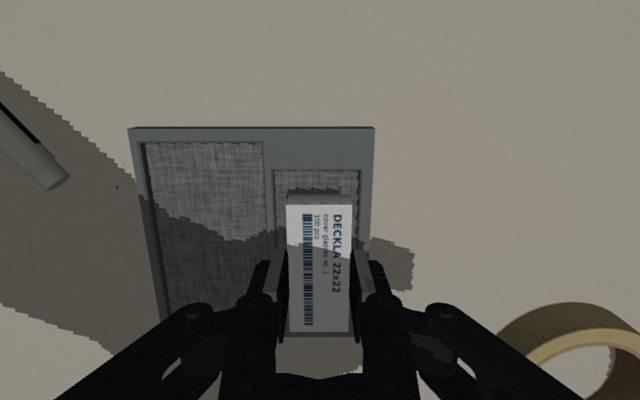

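The carton is in line with the small pocket, whose top edge runs (274,170)–(360,170) against the carton at 287–353. Now I'll lower it, release and retreat.

drive_tool:
  translation:
    - [0,-0.5,10]
    - [0,-0.5,18]
    - [0,-0.5,23]
    - [0,-0.5,24.5]
    - [0,-0.5,24.5]
    - [0,-0.5,24.5]
  angular:
    - [0,0,0]
    - [0,0,0]
    - [0,0,0]
    - [0,0,0]
    - [0,0,0]
    - [0,0,0]
  grip: [0.5,0.5,0.5,0.5,0.5,0.5]

```text
clock: 5.48
eef_pos: [531.7, -114.7, 11.1]
tool_rot: [[-0.254, 0.967, 0.0], [0.967, 0.254, 0.0], [0.0, 0.0, -1.0]]
force: [-2.4, 1.1, 4.7]
finger_gap: 26.9
finger_force: 32.3
```

```bash
python3 -c "
from h import *
f=snap('w6')
print('pocket top edge',onz(f,[[276,0]],10,f['eef']).round(0))"
```

```text
clk 5.48 eef [ 531.7 -114.7   11.1] yawy 14.70 j6 49 gap 26.9 F [-2.4  1.1  4.7]
pocket top edge [[489. -11.  10.]]
```

drive_tool:
  translation:
    - [0,0,0]
    - [0,0,0]
    - [0,0,0]
    - [0,0,0]
    - [0,0,-20]
    - [0,0,-60]
    - [0,0,-100]
    - [0,0,-130]
    - [0,0,-130]
  angular:
    - [0,0,0]
    - [0,0,0]
    - [0,0,0]
    - [0,0,0]
    - [0,0,0]
    - [0,0,0]
    - [0,0,0]
    - [0,0,0]
    - [0,0,0]
  grip: [0.1,0.1,0.1,0.1,0.1,0.1,0,-0.5,-0.5]

```text
clock: 6.28
eef_pos: [534.6, -116.1, 148.1]
tool_rot: [[-0.254, 0.967, 0.009], [0.967, 0.254, -0.004], [-0.006, 0.007, -1.0]]
force: [0.9, -0.8, 0.4]
finger_gap: 63.7
finger_force: 0.0
```

```bash
python3 -c "
from h import *
f=snap('w7');to(427,328,240,105)"
```

```text
clk 6.28 eef [ 534.6 -116.1  148.1] yawy 14.70 j6 49 gap 63.7 F [ 0.9 -0.8  0.4]
go [455.8   9.8 -97. ] turn -90.3 tilt [ 0.34 -0.16]
```

View pics/w7.png

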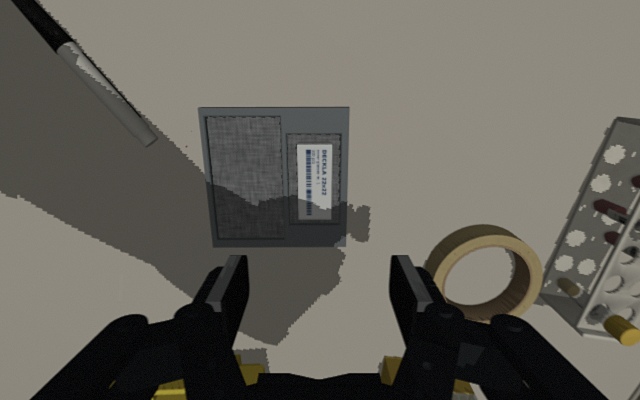

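The carton (317,182) lies flat inside the small pocket. Now back to the pile.

drive_tool:
  translation:
    - [20,0,-40]
    - [55,1,-75]
    - [95,2,-97]
    - [135,3,-97]
    - [175,4,-97]
    - [215,5,-97]
    - [255,6,-97]
    - [295,7,-97]
    - [335,8,-97]
    - [375,9,-97]
  angular:
    - [0,0,-5]
    - [0,0,-12]
    - [0,0,-19]
    - [0,0,-26]
    - [0,0,-33]
    - [0,0,-40]
    - [0,0,-47]
    - [0,0,-54]
    - [0,0,-61]
    - [0,0,-68]
  grip: [-0.5,-0.5,-0.5,-0.5,-0.5,-0.5,-0.5,-0.5,-0.5,-0.5]

```text
clock: 7.17
eef_pos: [444.2, 251.1, 236.7]
tool_rot: [[-0.993, 0.121, -0.001], [0.121, 0.993, -0.0], [0.001, -0.0, -1.0]]
force: [1.1, 0.5, 0.6]
finger_gap: 64.4
finger_force: 0.0
```

```bash
python3 -c "
from h import *
to(427,328,240,105)
f=load('pics/w7.npy')
for n,q in (('plate',[[199,107.5],[349.5,107],[346,247.5],[213,248.5]]),('pocket',[[206,116],[282,116],[285,239],[217,239]])):
    print(n,onz(f,q,10,f['eef'])[:,:2].round(1).tolist(),onz(f,q,10,f['eef']).mean(0))"
```

```text
go [26.4 74.2 -3.3] turn -22.0 tilt [-0.06 -0.01]
plate [[429.3, -78.2], [543.8, -47.8], [575.2, -166.3], [459.6, -197.3]] [ 501.9548745  -122.41029967   10.        ]
pocket [[435.6, -83.3], [493.8, -68.0], [520.1, -171.9], [461.5, -187.1]] [ 477.7731379  -127.58766249   10.        ]
```

drive_tool:
  translation:
    - [9,25,-3]
    - [18,50,-3]
    - [26,74,-3]
    - [26,74,-3]
    - [26,74,-3]
    - [26,74,-3]
  angular:
    - [0,0,-7]
    - [0,0,-14]
    - [0,0,-20]
    - [0,0,-22]
    - [0,0,-22]
    - [0,0,-22]
  grip: [-0.5,-0.5,-0.5,-0.5,-0.5,-0.5]

```text
clock: 7.67
eef_pos: [428.6, 325.9, 239.7]
tool_rot: [[-0.968, -0.253, -0.001], [-0.253, 0.968, -0.001], [0.002, -0.0, -1.0]]
force: [0.8, 0.0, -0.2]
finger_gap: 64.1
finger_force: 0.0
```

Run:
```python
from h import *
f=snap("w8")
m=mask(f,(0,0,0),(180,255,48));m=cv2.morphologyEx(m,cv2.MORPH_OPEN,np.ones((7,7)))
n,l,st,ce=cv2.connectedComponentsWithStats(m);print(st.tolist())
```

```text
clk 7.67 eef [428.6 325.9 239.7] yawy 104.63 j6 9 gap 64.1 F [ 0.8  0.  -0.2]
[[0, 0, 640, 400, 213725], [614, 0, 26, 52, 908], [288, 125, 66, 121, 6120], [32, 257, 573, 143, 34906], [104, 301, 20, 9, 147], [611, 388, 20, 12, 194]]
```

View pics/w8.png

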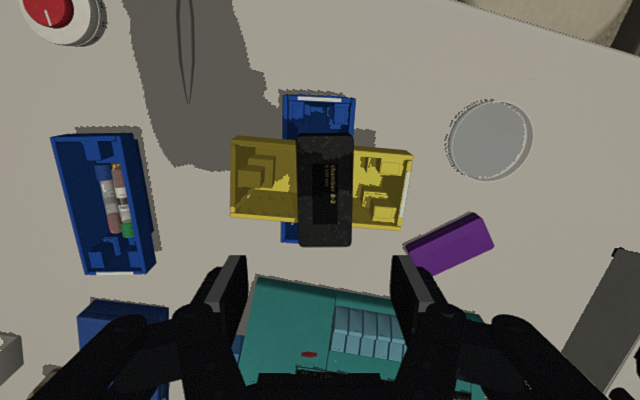

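The case spans about (298,140)–(353,247) and lies parallel to the tool. Tray labels: yellow at the right, blue at the top. base_blue's label is at its image bottom (110,273).

Run:
```python
from h import *
f=load("pics/w8.npy")
m=mask(f,(0,0,0),(180,90,48));G=cv2.cvtColor(f["img"],cv2.COLOR_RGB2GRAY)
for v in (165,185,205,225): 
    xs=np.nonzero(m[v,290:362])[0]+290;print(v,xs.min(),xs.max(),end=' ')
    print(onz(f,[[xs.min(),v],[xs.max()+1,v]],123,f["eef"])[:,:2].round(1).tolist())
print(G[126:150,322].tolist(),G[238:252,322].tolist())
print(onz(f,[[326,141],[325,247]],123,f["eef"]).round(1).tolist())
```

```text
165 298 351 [[411.9, 305.9], [401.4, 346.0]]
185 298 351 [[427.4, 309.6], [416.8, 350.5]]
205 298 351 [[443.5, 313.5], [432.6, 355.1]]
225 299 350 [[460.0, 318.3], [449.4, 359.2]]
[31, 32, 29, 29, 32, 32, 33, 14, 8, 7, 25, 34, 32, 34, 34, 31, 32, 31, 34, 40, 43, 35, 32, 32] [29, 30, 31, 28, 30, 28, 27, 24, 53, 124, 162, 159, 155, 155]
[[388.7, 321.9, 123.0], [473.7, 343.8, 123.0]]
```

drive_tool:
  translation:
    - [-1.8,5.3,20]
    - [-1.8,5.3,55]
    - [-1.8,5.3,85]
    - [-1.8,5.3,110]
    - [-1.8,5.3,122]
    - [-1.8,5.3,127.5]
    - [-1.8,5.3,127.5]
    - [-1.8,5.3,127.5]
  angular:
    - [0,0,-0.3]
    - [0,0,-0.3]
    - [0,0,-0.3]
    - [0,0,-0.3]
    - [0,0,-0.3]
    - [0,0,-0.3]
    - [0,0,-0.3]
    - [0,0,-0.3]
  grip: [-0.5,-0.5,-0.5,-0.5,-0.5,-0.5,-0.5,-0.5]

```text
clock: 8.38
eef_pos: [430.2, 331.6, 114.7]
tool_rot: [[-0.966, -0.258, 0.002], [-0.258, 0.966, 0.001], [-0.002, 0.0, -1.0]]
force: [-0.1, -0.7, 0.6]
finger_gap: 64.1
finger_force: 0.0
```

drive_tool:
  translation:
    - [0,0,0]
    - [0,0,0]
    - [0,0,0]
    - [0,0,0]
    - [0,0,0]
    - [0,0,0]
    - [0,0,0]
  angular:
    - [0,0,0]
    - [0,0,0]
    - [0,0,0]
    - [0,0,0]
    - [0,0,0]
    - [0,0,0]
    - [0,0,0]
  grip: [0.2,0.2,0.2,0.2,0.2,0.2,0.2]
  newtons: 30

```text
clock: 8.97
eef_pos: [430.5, 332.0, 115.2]
tool_rot: [[-0.966, -0.259, 0.003], [-0.259, 0.966, 0.001], [-0.003, 0.0, -1.0]]
force: [0.4, -1.2, 7.0]
finger_gap: 42.8
finger_force: 31.2
```

```bash
python3 -c "
from h import *
f=snap('w9')"
```

```text
clk 8.97 eef [430.5 332.  115.2] yawy 104.99 j6 9 gap 42.8 F [ 0.4 -1.2  7. ]
```

The grip is only shallow, so I'll regrasp 4 mm lower and then lift and carry.

drive_tool:
  translation:
    - [0,0,0]
    - [0,0,0]
    - [0,0,2]
    - [0,0,4]
    - [0,0,4]
    - [0,0,4]
    - [0,0,4]
    - [0,0,4]
    - [0,0,4]
    - [0,0,4]
  angular:
    - [0,0,0]
    - [0,0,0]
    - [0,0,0]
    - [0,0,0]
    - [0,0,0]
    - [0,0,0]
    - [0,0,0]
    - [0,0,0]
    - [0,0,0]
    - [0,0,0]
  grip: [-0.3,-0.3,-0.3,-0.3,0.2,0.2,0.2,0.2,0.2,0.2]
  newtons: 35

```text
clock: 9.85
eef_pos: [429.4, 331.6, 109.3]
tool_rot: [[-0.966, -0.259, 0.0], [-0.259, 0.966, 0.0], [-0.0, 0.0, -1.0]]
force: [0.7, 0.7, -1.3]
finger_gap: 43.1
finger_force: 37.7
```

drive_tool:
  translation:
    - [0,0,0]
    - [0,0,-15]
    - [0,0,-45]
    - [0,0,-80]
    - [0,0,-110]
    - [0,0,-125]
    - [0,0,-125]
  angular:
    - [0,0,0]
    - [0,0,0]
    - [0,0,0]
    - [0,0,0]
    - [0,0,0]
    - [0,0,0]
    - [0,0,0]
  grip: [0.2,0.2,0.2,0.2,0.2,0.2,0.2]

```text
clock: 10.43
eef_pos: [431.0, 332.4, 238.8]
tool_rot: [[-0.966, -0.259, 0.006], [-0.259, 0.966, 0.003], [-0.006, 0.001, -1.0]]
force: [0.3, 0.2, 0.1]
finger_gap: 42.8
finger_force: 37.7
```

```bash
python3 -c "
from h import *
f=snap('w10');to(477.6,-127.6,240,14.8)"
```

```text
clk 10.43 eef [431.  332.4 238.8] yawy 104.99 j6 9 gap 42.8 F [0.3 0.2 0.1]
go [  73.3 -456.2   -4.3] turn 90.2 tilt [0.19 0.09]
```

View pics/w10.png

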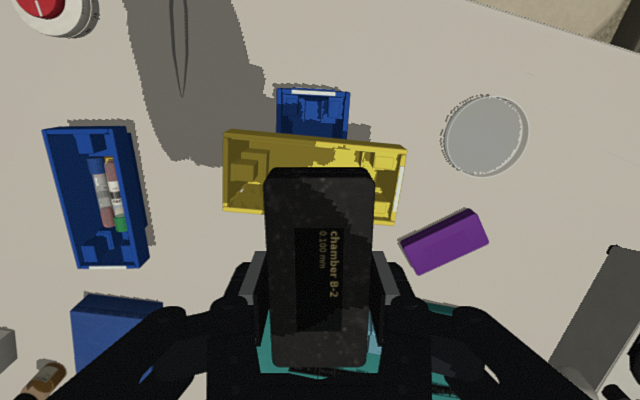

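The case is held level (label "chamber B-2"), and the yellow and blue trays are undisturbed below it. Moving to the insert.

drive_tool:
  translation:
    - [3,-20,0]
    - [9,-55,0]
    - [15,-95,0]
    - [22,-135,0]
    - [28,-175,0]
    - [34,-215,0]
    - [41,-255,0]
    - [47,-295,0]
    - [54,-335,0]
    - [60,-370,0]
  angular:
    - [0,0,5]
    - [0,0,12]
    - [0,0,19]
    - [0,0,26]
    - [0,0,33]
    - [0,0,40]
    - [0,0,47]
    - [0,0,54]
    - [0,0,61]
    - [0,0,68]
  grip: [0.2,0.2,0.2,0.2,0.2,0.2,0.2,0.2,0.2,0.2]

```text
clock: 11.32
eef_pos: [466.4, -43.5, 232.6]
tool_rot: [[-0.596, 0.803, -0.002], [0.803, 0.596, 0.001], [0.001, -0.001, -1.0]]
force: [-0.3, 1.1, -0.4]
finger_gap: 42.8
finger_force: 37.7
```

```bash
python3 -c "
from h import *
to(477.6,-127.6,150,14.8)"
```

```text
go [-74.3 -41.1  82.5] turn 21.8 tilt [-0.09  0.03]
```

drive_tool:
  translation:
    - [-25,-14,25]
    - [-50,-28,55]
    - [-74,-41,82]
    - [-74,-41,82]
    - [-74,-41,82]
    - [-74,-41,82]
    - [-74,-41,82]
  angular:
    - [0,0,7]
    - [0,0,14]
    - [0,0,20]
    - [0,0,21.8]
    - [0,0,21.8]
    - [0,0,21.8]
    - [0,0,21.8]
  grip: [0.2,0.2,0.2,0.2,0.2,0.2,0.2]

```text
clock: 11.9
eef_pos: [479.0, -124.5, 152.5]
tool_rot: [[-0.264, 0.964, 0.0], [0.964, 0.264, 0.0], [-0.0, 0.0, -1.0]]
force: [-0.6, -0.3, -0.5]
finger_gap: 43.5
finger_force: 37.6
```

```bash
python3 -c "
from h import *
f=snap('w11');to(477.6,-127.6,40,14.8)"
```

```text
clk 11.90 eef [ 479.  -124.5  152.5] yawy 15.32 j6 45 gap 43.5 F [-0.6 -0.3 -0.5]
go [ -2.4  -2.5 112.9] turn 0.5 tilt [ 0.06 -0.02]
```

drive_tool:
  translation:
    - [-2.4,-2.2,25]
    - [-2.4,-2.2,60]
    - [-2.4,-2.2,90]
    - [-2.4,-2.2,108]
    - [-2.4,-2.2,112]
    - [-2.4,-2.2,112]
    - [-2.4,-2.2,112]
  angular:
    - [0,0,0.5]
    - [0,0,0.5]
    - [0,0,0.5]
    - [0,0,0.5]
    - [0,0,0.5]
    - [0,0,0.5]
    - [0,0,0.5]
  grip: [0.2,0.2,0.2,0.2,0.2,0.2,0.2]

```text
clock: 12.53
eef_pos: [478.3, -128.0, 41.9]
tool_rot: [[-0.255, 0.967, 0.002], [0.967, 0.255, -0.001], [-0.001, 0.001, -1.0]]
force: [0.6, -0.5, -0.3]
finger_gap: 43.4
finger_force: 37.6
```

```bash
python3 -c "
from h import *
f=snap('w12');to(477.6,-127.6,10,14.8)"
```

```text
clk 12.53 eef [ 478.3 -128.    41.9] yawy 14.76 j6 45 gap 43.4 F [ 0.6 -0.5 -0.3]
go [ 1.  -1.  32.3] turn -0.1 tilt [ 0.15 -0.08]
```

View pics/w12.png

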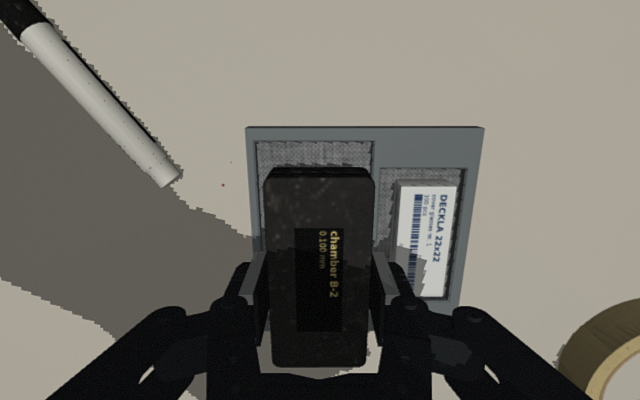

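The case is over the large pocket (x 256–374 px), with the carton beside it at (425,240). I'll lower it, then open only slightly to stay clear of the carton.

drive_tool:
  translation:
    - [0.5,-1.5,12]
    - [0.5,-2,22]
    - [0.5,-2,28]
    - [0.5,-2,31]
    - [0.5,-2,31.5]
    - [0.5,-2,31.5]
    - [0.5,-2,31.5]
  angular:
    - [0,0,0]
    - [0,0,0]
    - [0,0,0]
    - [0,0,0]
    - [0,0,0]
    - [0,0,0]
    - [0,0,0]
  grip: [0.2,0.2,0.2,0.2,0.2,0.2,0.2]

```text
clock: 13.17
eef_pos: [475.3, -127.9, 8.6]
tool_rot: [[-0.254, 0.967, -0.0], [0.967, 0.254, 0.0], [0.0, -0.0, -1.0]]
force: [-0.3, -0.1, 0.5]
finger_gap: 42.9
finger_force: 37.8
```

drive_tool:
  translation:
    - [0,0,0]
    - [0,0,0]
    - [0,0,0]
    - [0,0,0]
    - [0,0,0]
    - [0,0,-10]
    - [0,0,-35]
    - [0,0,-75]
    - [0,0,-110]
    - [0,0,-110]
  angular:
    - [0,0,0]
    - [0,0,0]
    - [0,0,0]
    - [0,0,0]
    - [0,0,0]
    - [0,0,0]
    - [0,0,0]
    - [0,0,0]
    - [0,0,0]
    - [0,0,0]
  grip: [-0.14,-0.14,-0.14,-0.14,-0.14,-0.14,-0.14,-0.2,-1,-1]

```text
clock: 14.0
eef_pos: [478.6, -129.8, 127.1]
tool_rot: [[-0.254, 0.967, 0.009], [0.967, 0.254, -0.005], [-0.007, 0.007, -1.0]]
force: [1.3, -0.2, 0.6]
finger_gap: 73.5
finger_force: 0.0
```

```bash
python3 -c "
from h import *
f=snap('w13');to(428,326,200,9.4)"
```

```text
clk 14.00 eef [ 478.6 -129.8  127.1] yawy 14.70 j6 45 gap 73.5 F [ 1.3 -0.2  0.6]
go [452.7  67.8 -78.1] turn 5.3 tilt [ 0.38 -0.22]
```

View pics/w13.png

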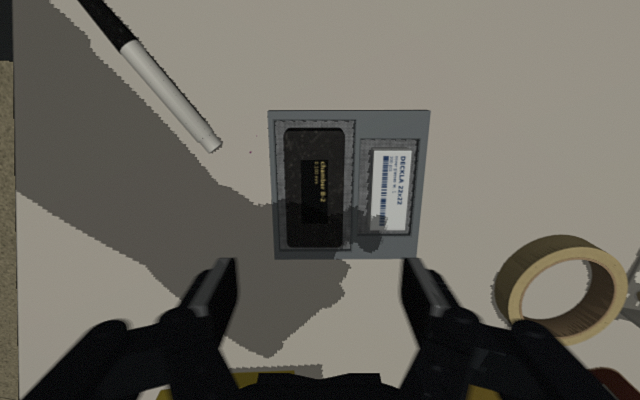

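The case (315,187) and carton (390,190) both lie flat in their pockets. While the gripper is empty I'll measure base_yellow from above.

drive_tool:
  translation:
    - [-20,-5,-13]
    - [-60,-16,-13]
    - [-100,-27,-13]
    - [-140,-37,-13]
    - [-180,-48,-13]
    - [-220,-59,-13]
    - [-250,-67,-13]
    - [-265,-70.6,-13]
    - [-265,-70.6,-13]
    - [-265,-70.6,-13]
  angular:
    - [0,0,0]
    - [0,0,-2.5]
    - [0,0,-2.5]
    - [0,0,-2.5]
    - [0,0,-2.5]
    - [0,0,-2.5]
    - [0,0,-2.5]
    - [0,0,-2.5]
    - [0,0,-2.5]
    - [0,0,-2.5]
  grip: [-1,-1,-1,-1,-1,-1,-1,-1,-1,-1]

```text
clock: 14.88
eef_pos: [473.8, -402.3, 131.0]
tool_rot: [[-0.294, 0.956, -0.001], [0.956, 0.294, 0.002], [0.002, -0.0, -1.0]]
force: [0.2, -0.0, -0.2]
finger_gap: 85.5
finger_force: 0.0
```

Run:
```python
from h import *
f=snap("w14");print(f["vertical_fov"],f["cx"],f["cy"])
m=mask(f,(20,100,30),(35,255,255)); m[260:]=0
r,b=rect(f,m,52,"by")
ys,xs=np.nonzero(m);print(xs.min(),xs.max(),ys.min(),ys.max())
for v in range(max(ys.min(),5),ys.max(),15): print(v,xs[ys==v].min(),xs[ys==v].max())
for u in range(xs.min()+20,xs.max(),30): print(u,ys[xs==u].min(),ys[xs==u].max(),end='; ')
```

```text
clk 14.88 eef [ 473.8 -402.3  131. ] yawy 17.12 j6 21 gap 85.5 F [ 0.2 -0.  -0.2]
60.28784753474899 318.69927486997443 198.37385625312265
by 24399 [ 468.2 -352.6] [149.1  67.4] 17.1
211 638 82 259
82 233 453
97 212 452
112 214 598
127 215 624
142 216 618
157 218 611
172 219 605
187 221 594
202 551 588
217 545 586
232 539 580
247 534 574
231 83 188; 261 82 188; 291 82 187; 321 82 187; 351 82 187; 381 82 187; 411 82 187; 441 82 187; Traceback (most recent call last):
  File "<stdin>", line 7, in <module>
    return umr_minimum(a, axis, None, out, keepdims, initial, where)
ValueError: zero-size array to reduction operation minimum which has no identity
```

Run:
```python
from h import *
f=load("pics/w13.npy")
r,b=rect(f,cv2.morphologyEx(mask(f,(0,0,0),(180,255,42)),cv2.MORPH_OPEN,np.ones((5,5))),23,"case",(278,120,352,252))
y=np.array([.967,.254]);print("along plate x: cam",np.array(r[0])@y,"tool",np.array([475.3,-127.9])@y)
c=cv2.morphologyEx(mask(f,(0,0,55),(180,60,255)),cv2.MORPH_CLOSE,np.ones((5,5)))
r,b=rect(f,c,19,"carton",(368,145,414,236))
print("cam",np.array(r[0])@y,"tool",np.array([531.7,-114.7])@y)
# same from scene/top cams
t=arm.grab_frame("top"); np.save("pics/top1.npy",t,allow_pickle=True)
r,b=rect(t,mask(t,(0,0,0),(180,255,50)),23,"case top",(350,175,412,235)); print(np.array(r[0])@y)
```

```text
case 6547 [ 475.8 -125.4] [44.9 92.9] 14.7
along plate x: cam 428.2559801330566 tool 427.1285
carton 4122 [ 533.2 -112.6] [35.8 73.5] 17.3
cam 486.9950832519531 tool 485.0201
case top 405 [ 472.1 -126.1] [44.5 91.3] 14.5
424.46487174987794
```

drive_tool:
  translation:
    - [5,-5,-2]
    - [10,-10,-4]
    - [15,-15,-6]
    - [20,-20,-8]
    - [25,-25,-9]
    - [30,-30,-9]
    - [35,-35,-9]
    - [40,-40,-9]
    - [45,-42,-9]
    - [49,-44,-9]
  angular:
    - [0,0,7]
    - [0,0,14]
    - [0,0,21]
    - [0,0,28]
    - [0,0,35]
    - [0,0,42]
    - [0,0,49]
    - [0,0,56]
    - [0,0,63]
    - [0,0,70]
  grip: [-1,-1,-1,-1,-1,-1,-1,-1,-1,-1]

```text
clock: 15.82
eef_pos: [417.8, -366.7, 141.0]
tool_rot: [[0.799, 0.601, 0.0], [0.601, -0.799, 0.0], [0.0, -0.0, -1.0]]
force: [-0.5, 0.7, -0.2]
finger_gap: 85.3
finger_force: 0.0
```

drive_tool:
  translation:
    - [0,0,0]
    - [0,0,0]
    - [0,0,0]
    - [0,0,0]
    - [0,0,0]
    - [0,0,0]
  angular:
    - [0,0,7]
    - [0,0,14]
    - [0,0,20]
    - [0,0,20]
    - [0,0,20]
    - [0,0,20]
  grip: [-1,-1,-1,-1,-1,-1]

```text
clock: 16.32
eef_pos: [418.0, -367.7, 140.9]
tool_rot: [[0.954, 0.3, 0.0], [0.3, -0.954, 0.0], [0.0, 0.0, -1.0]]
force: [0.4, 0.6, -0.1]
finger_gap: 85.5
finger_force: 0.0
```

```bash
cat >> h.py <<'E'
def edges(f,m,z,name,Q):
    "Q: side->(list of scan coords); fit outer edge lines of mask, intersect -> centre, size, angle"
    ys,xs=np.nonzero(m);L={}
    for s,sc in Q.items():
        q=[]
        for c in sc:
            a=xs[ys==c] if s in"LR" else ys[xs==c]
            if len(a)==0: continue
            e={"L":a.min(),"R":a.max()+1,"T":a.min(),"B":a.max()+1}[s]
            q.append((e,c+.5) if s in"LR" else (c+.5,e))
        w=onz(f,q,z,f.get("eef"))[:,:2].astype(np.float32);L[s]=cv2.fitLine(w,cv2.DIST_HUBER,0,.01,.01).ravel()
        print(name,s,"ang %.1f"%(np.degrees(np.arctan2(L[s][1],L[s][0]))%180),"pt",L[s][2:].round(1))
    return L
E
python3 - <<'E'
from h import *
f=snap("w15")
m=mask(f,(20,100,30),(35,255,255)); m[250:]=0
m=cv2.morphologyEx(m,cv2.MORPH_OPEN,np.ones((5,5)))
n,l,st,_=cv2.connectedComponentsWithStats(m);print(st[1:].tolist())
r,b=rect(f,m,52,"by")
E
```

```text
clk 16.32 eef [ 418.  -367.7  140.9] yawy -72.56 j6 108 gap 85.5 F [ 0.4  0.6 -0.1]
[[266, 4, 112, 230, 23036]]
by 23036 [ 468.5 -352.9] [148.8  67.7] 17.3
```

drive_tool:
  translation:
    - [12,-18,0]
    - [30,-48,0]
    - [50,-80,0]
    - [70,-112,0]
    - [90,-144,0]
    - [110,-176,0]
    - [130,-208,0]
    - [150,-240,0]
    - [170,-272,0]
    - [190,-304,0]
  angular:
    - [0,0,-5]
    - [0,0,-12]
    - [0,0,-19]
    - [0,0,-26]
    - [0,0,-33]
    - [0,0,-40]
    - [0,0,-47]
    - [0,0,-54]
    - [0,0,-61]
    - [0,0,-68]
  grip: [-1,-1,-1,-1,-1,-1,-1,-1,-1,-1]

```text
clock: 17.2
eef_pos: [509.6, -19.8, 141.0]
tool_rot: [[0.075, 0.997, 0.001], [0.997, -0.075, -0.0], [-0.0, 0.001, -1.0]]
force: [-0.4, -1.5, -0.3]
finger_gap: 85.6
finger_force: 0.0
```

```bash
python3 -c "
from h import *
to(534,69,140,9.4)"
```

```text
go [90.4 17.6  1. ] turn -13.7 tilt [ 0.03 -0.  ]
```

drive_tool:
  translation:
    - [30,6,0]
    - [65,12,0]
    - [85,17,0]
    - [85,17,0]
    - [85,17,0]
    - [85,17,0]
  angular:
    - [0,0,-6]
    - [0,0,-12]
    - [0,0,-14]
    - [0,0,-14]
    - [0,0,-14]
    - [0,0,-14]
  grip: [-1,-1,-1,-1,-1,-1]

```text
clock: 17.7
eef_pos: [533.3, 61.2, 140.7]
tool_rot: [[-0.16, 0.987, -0.0], [0.987, 0.16, -0.0], [-0.0, -0.0, -1.0]]
force: [-1.2, 0.5, 1.6]
finger_gap: 85.1
finger_force: 0.0
```

Run:
```python
from h import *
f=snap("w16")
m=mask(f,(105,120,15),(125,255,255)); m[250:]=0
m=cv2.morphologyEx(m,cv2.MORPH_OPEN,np.ones((5,5)))
n,l,st,_=cv2.connectedComponentsWithStats(m);print(st[1:].tolist())
r,b=rect(f,m,52,"bb"); print(b.round(1).tolist())
to(429+8.8,327-53,200,9.4)
```

```text
clk 17.70 eef [533.3  61.2 140.7] yawy 9.23 j6 73 gap 85.1 F [-1.2  0.5  1.6]
[[494, 49, 146, 146, 18510], [198, 50, 236, 128, 17630]]
bb 18510 [696.9 144.4] [104.9  92.8] 6.9
[[639.2000122070312, 184.10000610351562], [650.2999877929688, 92.0], [754.5, 104.5999984741211], [743.4000244140625, 196.6999969482422]]
go [225.7 -60.3 -59.3] turn -0.2 tilt [-0.01 -0.01]
```

drive_tool:
  translation:
    - [20,-5,-20]
    - [55,-14,-50]
    - [95,-25,-59]
    - [135,-36,-59]
    - [175,-46,-59]
    - [210,-55,-59]
    - [226,-60,-59]
    - [226,-60,-59]
    - [226,-60,-59]
    - [226,-60,-59]
  angular:
    - [0,0,0]
    - [0,0,0]
    - [0,0,0]
    - [0,0,0]
    - [0,0,0]
    - [0,0,0]
    - [0,0,0]
    - [0,0,0]
    - [0,0,0]
    - [0,0,0]
  grip: [-1,-1,-1,-1,-1,-1,-1,-1,-1,-1]

```text
clock: 18.58
eef_pos: [438.7, 273.8, 199.8]
tool_rot: [[-0.159, 0.987, 0.0], [0.987, 0.159, -0.0], [-0.0, 0.0, -1.0]]
force: [-0.1, -0.1, -0.5]
finger_gap: 85.7
finger_force: 0.0
```

Run:
```python
from h import *
f=load("pics/w16.npy")
op=lambda m:cv2.morphologyEx(m,cv2.MORPH_OPEN,np.ones((5,5)))
r,b=rect(f,op(mask(f,(105,120,15),(125,255,255))),52,"bb",(190,40,450,190)); print(b.round(1).tolist())
f=snap("w17")
m=op(mask(f,(20,100,30),(35,255,255)));m[250:]=0
r,b=rect(f,m,104,"yel");rect(f,m,102,"yel102");print(b.round(1).tolist())
m=op(mask(f,(105,120,15),(125,255,255)));m[250:]=0
n,l,st,_=cv2.connectedComponentsWithStats(m);print(st[1:].tolist())
for i in range(1,n):
    if st[i,4]>800: p=cv2.findNonZero((l==i).astype(np.uint8))[:,0];print(cv2.boxPoints(cv2.minAreaRect(onz(f,p,52,f["eef"])[:,:2].astype(np.float32))).round(1).tolist())
```

```text
bb 17630 [524.6 121.6] [148.3  66.9] 15.5
[[444.20001220703125, 133.89999389648438], [462.1000061035156, 69.5], [604.9000244140625, 109.30000305175781], [587.0, 173.6999969482422]]
clk 18.58 eef [438.7 273.8 199.8] yawy 9.13 j6 98 gap 85.7 F [-0.1 -0.1 -0.5]
yel 21895 [430.1 327.2] [ 67.8 149.2] 9.7
yel102 21895 [430.1 327. ] [ 68.3 150.4] 9.7
[[384.1000061035156, 395.0], [409.20001220703125, 248.0], [476.0, 259.3999938964844], [450.8999938964844, 406.3999938964844]]
[[367, 76, 46, 85, 3552], [229, 84, 41, 83, 2641]]
[[464.29998779296875, 366.0], [477.1000061035156, 300.1000061035156], [512.9000244140625, 307.1000061035156], [500.1000061035156, 373.0]]
[[354.29998779296875, 342.5], [367.5, 277.0], [397.1000061035156, 283.0], [383.8999938964844, 348.3999938964844]]
```

View pics/w17.png

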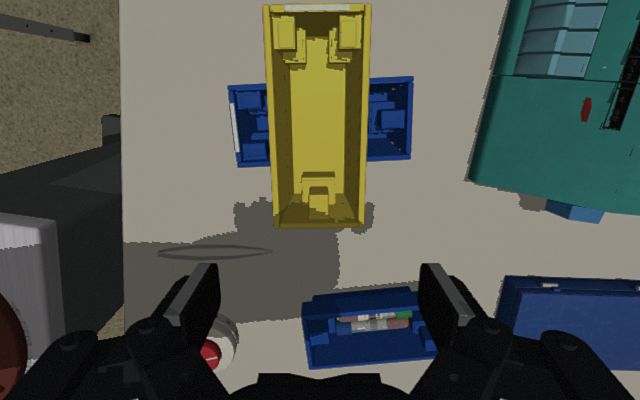

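base_blue is at (524.6, 121.6) at 15.5°. The piled yellow tray is centred at px (318,115), label at the top (317,8), world (430.1, 327.2). The blue tray under it has its label at the left. Next I'll grasp the yellow tray.

drive_tool:
  translation:
    - [25,0,0]
    - [54,0,0]
    - [54,0,20]
    - [54,0,50]
    - [54,0,80]
    - [54,0,105]
    - [54,0,118]
    - [54,0,126]
    - [54,0,126]
    - [54,0,126]
  angular:
    - [0,0,-0.6]
    - [0,0,-0.6]
    - [0,0,-0.6]
    - [0,0,-0.6]
    - [0,0,-0.6]
    - [0,0,-0.6]
    - [0,0,-0.6]
    - [0,0,-0.6]
    - [0,0,-0.6]
    - [0,0,-0.6]
  grip: [-1,-1,-1,-1,-1,-1,-1,-1,-1,-1]

```text
clock: 19.47
eef_pos: [430.4, 328.0, 74.9]
tool_rot: [[-0.169, 0.986, 0.001], [0.986, 0.169, 0.0], [0.0, 0.001, -1.0]]
force: [1.1, -0.2, 0.6]
finger_gap: 85.2
finger_force: 0.0
```

```bash
python3 -c "
from h import *
f=snap('w18');to(430.1,327.2,74,9.7)"
```

```text
clk 19.47 eef [430.4 328.   74.9] yawy 9.74 j6 104 gap 85.2 F [ 1.1 -0.2  0.6]
go [-1.  -0.8  1.5] turn 0.1 tilt [0.12 0.05]
```

drive_tool:
  translation:
    - [-0.5,0,0]
    - [-0.5,0,0]
    - [-0.5,0,0]
    - [-0.5,0,0]
    - [-0.5,0,0]
    - [-0.5,0,0]
    - [-0.5,0,0]
  angular:
    - [0,0,0]
    - [0,0,0]
    - [0,0,0]
    - [0,0,0]
    - [0,0,0]
    - [0,0,0]
    - [0,0,0]
  grip: [-0.3,-0.3,-0.3,-0.3,-0.3,-0.3,-0.3]
  newtons: 40

```text
clock: 20.1
eef_pos: [430.8, 328.1, 75.7]
tool_rot: [[-0.17, 0.985, 0.003], [0.985, 0.17, 0.001], [0.0, 0.003, -1.0]]
force: [-0.7, -1.2, 6.7]
finger_gap: 67.1
finger_force: 44.2
```

```bash
python3 -c "
from h import *
f=snap('w19')"
```

```text
clk 20.10 eef [430.8 328.1  75.7] yawy 9.80 j6 104 gap 67.1 F [-0.7 -1.2  6.7]
```

drive_tool:
  translation:
    - [0,0,-10]
    - [0,0,-35]
    - [0,0,-70]
    - [0,0,-105]
    - [0,0,-130]
    - [0,0,-140]
    - [0,0,-140]
  angular:
    - [0,0,0]
    - [0,0,0]
    - [0,0,0]
    - [0,0,0]
    - [0,0,0]
    - [0,0,0]
    - [0,0,0]
  grip: [-0.3,-0.3,-0.3,-0.3,-0.3,-0.3,-0.3]

```text
clock: 20.73
eef_pos: [430.9, 328.4, 217.1]
tool_rot: [[-0.17, 0.985, 0.005], [0.985, 0.17, 0.002], [0.001, 0.005, -1.0]]
force: [0.8, 0.2, -1.0]
finger_gap: 67.1
finger_force: 45.6
```

```bash
python3 -c "
from h import *
f=snap('w20');to(468.4,-352.8,180,-72.8)
m=mask(f,(105,120,15),(125,255,255));m[255:]=0
print(cv2.connectedComponentsWithStats(m)[2][1:].tolist()[:6])"
```

```text
clk 20.73 eef [430.9 328.4 217.1] yawy 9.80 j6 104 gap 67.1 F [ 0.8  0.2 -1. ]
go [-677.4  -78.2   34.1] turn 82.6 tilt [0.1  0.05]
[[521, 250, 4, 2, 4], [524, 253, 3, 2, 3], [522, 254, 1, 1, 1]]
```

drive_tool:
  translation:
    - [-15,-2,0]
    - [-45,-5,0]
    - [-82,-9,0]
    - [-120,-14,0]
    - [-158,-18,0]
    - [-196,-23,0]
    - [-234,-27,0]
    - [-272,-31,0]
    - [-310,-36,0]
    - [-348,-40,0]
  angular:
    - [0,0,2]
    - [0,0,7]
    - [0,0,12]
    - [0,0,17]
    - [0,0,22]
    - [0,0,27]
    - [0,0,32]
    - [0,0,37]
    - [0,0,42]
    - [0,0,47]
  grip: [-0.3,-0.3,-0.3,-0.3,-0.3,-0.3,-0.3,-0.3,-0.3,-0.3]

```text
clock: 21.62
eef_pos: [448.1, -23.4, 211.4]
tool_rot: [[0.608, 0.794, -0.003], [0.794, -0.608, 0.001], [-0.001, -0.003, -1.0]]
force: [0.8, -0.1, -1.5]
finger_gap: 67.0
finger_force: 45.6
```

```bash
python3 -c "
from h import *
f=snap('w21');to(468.4,-352.8,180,-72.8)"
```

```text
clk 21.62 eef [448.1 -23.4 211.4] yawy -37.45 j6 108 gap 67.0 F [ 0.8 -0.1 -1.5]
go [-242.4  214.9   31.7] turn 34.7 tilt [-0.16 -0.11]
```

drive_tool:
  translation:
    - [-27,24,0]
    - [-54,48,0]
    - [-81,72,5]
    - [-108,96,10]
    - [-135,120,15]
    - [-162,144,20]
    - [-189,168,25]
    - [-216,192,30]
    - [-236,209,31]
    - [-242,215,31]
  angular:
    - [0,0,4]
    - [0,0,8]
    - [0,0,12]
    - [0,0,16]
    - [0,0,20]
    - [0,0,24]
    - [0,0,28]
    - [0,0,32]
    - [0,0,35]
    - [0,0,35]
  grip: [-0.3,-0.3,-0.3,-0.3,-0.3,-0.3,-0.3,-0.3,-0.3,-0.3]

```text
clock: 22.5
eef_pos: [472.8, -347.2, 179.0]
tool_rot: [[0.954, 0.3, -0.003], [0.3, -0.954, 0.003], [-0.002, -0.004, -1.0]]
force: [-0.4, -2.0, -1.7]
finger_gap: 67.3
finger_force: 45.7
```

drive_tool:
  translation:
    - [0,0,0]
    - [0,0,0]
    - [0,0,0]
    - [0,0,0]
  angular:
    - [0,0,0]
    - [0,0,0]
    - [0,0,0]
    - [0,0,0]
  grip: [-0.3,-0.3,-0.3,-0.3]

```text
clock: 22.83
eef_pos: [474.5, -343.2, 182.8]
tool_rot: [[0.952, 0.308, -0.0], [0.308, -0.952, 0.0], [0.0, -0.0, -1.0]]
force: [0.4, 0.0, -2.1]
finger_gap: 66.9
finger_force: 45.7
```

```bash
python3 -c "
from h import *
f=snap('w22');to(469.2,-352.6,85,-72.8)"
```

```text
clk 22.83 eef [ 474.5 -343.2  182.8] yawy -72.09 j6 113 gap 66.9 F [ 0.4  0.  -2.1]
go [-8.   7.1 98. ] turn 0.7 tilt [0.01 0.  ]
```

drive_tool:
  translation:
    - [-4,3.5,20]
    - [-8,7.1,50]
    - [-8,7.1,75]
    - [-8,7.1,90]
    - [-8,7.1,95]
    - [-8,7.1,95]
    - [-8,7.1,95]
    - [-8,7.1,95]
  angular:
    - [0,0,0.7]
    - [0,0,0.7]
    - [0,0,0.7]
    - [0,0,0.7]
    - [0,0,0.7]
    - [0,0,0.7]
    - [0,0,0.7]
    - [0,0,0.7]
  grip: [-0.3,-0.3,-0.3,-0.3,-0.3,-0.3,-0.3,-0.3]

```text
clock: 23.55
eef_pos: [469.7, -354.4, 89.6]
tool_rot: [[0.956, 0.294, 0.002], [0.294, -0.956, -0.002], [0.001, 0.002, -1.0]]
force: [-0.8, -0.2, -1.0]
finger_gap: 67.4
finger_force: 45.7
```

Run:
```python
from h import *
f=snap('w23');to(469.2,-352.6,60,-72.8)
# held tray: collar top at TCP+28.3; base edges visible?
z=f["eef"][0][2]
m=mask(f,(20,100,30),(35,255,255));m[255:]=0
r,b=rect(f,m,z-23.7+52,"held");print(r)
```

```text
clk 23.55 eef [ 469.7 -354.4   89.6] yawy -72.88 j6 113 gap 67.4 F [-0.8 -0.2 -1. ]
go [ 0.1 -2.1 29.6] turn -0.1 tilt [ 0.1  -0.11]
held 28751 [ 516.8 -339.2] [55.6 67.2] 17.1
((516.7557983398438, -339.1768493652344), (55.63417434692383, 67.24171447753906), 17.1064395904541)
```

drive_tool:
  translation:
    - [0,-1,0]
    - [0,-1.8,4]
    - [0,-1.8,8]
    - [0,-1.8,12]
    - [0,-1.8,16]
    - [0,-1.8,20]
    - [0,-1.8,22]
    - [0,-1.8,22]
    - [0,-1.8,22]
  angular:
    - [0,0,0]
    - [0,0,0]
    - [0,0,0]
    - [0,0,0]
    - [0,0,0]
    - [0,0,0]
    - [0,0,0]
    - [0,0,0]
    - [0,0,0]
  grip: [-0.3,-0.3,-0.3,-0.3,-0.3,-0.3,-0.3,-0.3,-0.3]

```text
clock: 24.35
eef_pos: [468.3, -352.1, 65.6]
tool_rot: [[0.956, 0.294, -0.0], [0.294, -0.956, 0.0], [-0.0, -0.0, -1.0]]
force: [-0.2, -0.4, -0.6]
finger_gap: 66.8
finger_force: 45.7
```

```bash
python3 -c "
from h import *
f=snap('w24');to(469.2,-352.6,50,-72.8)"
```

```text
clk 24.35 eef [ 468.3 -352.1   65.6] yawy -72.91 j6 113 gap 66.8 F [-0.2 -0.4 -0.6]
go [ 0.7  0.6 15.8] turn -0.1 tilt [0. 0.]
```

drive_tool:
  translation:
    - [0.5,0.4,3]
    - [0.5,0.4,6]
    - [0.5,0.4,9]
    - [0.5,0.4,12]
    - [0.5,0.4,14]
    - [0.5,0.4,14]
    - [0.5,0.4,14]
  angular:
    - [0,0,0]
    - [0,0,0]
    - [0,0,0]
    - [0,0,0]
    - [0,0,0]
    - [0,0,0]
    - [0,0,0]
  grip: [-0.3,-0.3,-0.3,-0.3,-0.3,-0.3,-0.3]

```text
clock: 24.98
eef_pos: [468.8, -352.3, 51.6]
tool_rot: [[0.956, 0.294, -0.0], [0.294, -0.956, 0.0], [-0.0, -0.0, -1.0]]
force: [-0.7, -0.4, -0.5]
finger_gap: 67.3
finger_force: 45.7
```

```bash
python3 -c "
from h import *
f=snap('w25');to(469.2,-352.6,50,-72.8)"
```

```text
clk 24.98 eef [ 468.8 -352.3   51.6] yawy -72.91 j6 113 gap 67.3 F [-0.7 -0.4 -0.5]
go [0.2 0.2 1.8] turn -0.1 tilt [0. 0.]
```

drive_tool:
  translation:
    - [0,0,1]
    - [0,0,2]
    - [0,0,2.5]
    - [0,0,2.5]
  angular:
    - [0,0,0]
    - [0,0,0]
    - [0,0,0]
    - [0,0,0]
  grip: [-0.3,-0.3,-0.3,-0.3]

```text
clock: 25.37
eef_pos: [469.1, -352.7, 49.8]
tool_rot: [[0.956, 0.294, 0.0], [0.294, -0.956, -0.001], [0.0, 0.001, -1.0]]
force: [-1.1, 0.4, 3.5]
finger_gap: 67.0
finger_force: 46.1
```

```bash
python3 -c "
from h import *
f=snap('w26')"
```

```text
clk 25.37 eef [ 469.1 -352.7   49.8] yawy -72.91 j6 113 gap 67.0 F [-1.1  0.4  3.5]
```

Contact came at underside ≈ 26 mm, so the tray is nested. Now I'll release, retreat and check.

drive_tool:
  translation:
    - [0,0,0]
    - [0,0,0]
    - [0,0,0]
    - [0,0,0]
    - [0,0,0]
    - [0,0,-15]
    - [0,0,-40]
    - [0,0,-75]
    - [0,0,-110]
    - [0,0,-115]
  angular:
    - [0,0,0]
    - [0,0,0]
    - [0,0,0]
    - [0,0,0]
    - [0,0,0]
    - [0,0,0]
    - [0,0,0]
    - [0,0,0]
    - [0,0,0]
    - [0,0,0]
  grip: [-1,-1,-1,-1,-1,-1,-1,-1,-1,-1]

```text
clock: 26.25
eef_pos: [470.7, -354.4, 171.1]
tool_rot: [[0.956, 0.294, 0.006], [0.294, -0.956, -0.006], [0.003, 0.008, -1.0]]
force: [1.1, -1.4, 0.5]
finger_gap: 85.3
finger_force: 0.0
```

drive_tool:
  translation:
    - [-25,0,0]
    - [-52,0,0]
    - [-52,0,0]
    - [-52,0,0]
    - [-52,0,0]
  angular:
    - [0,0,0]
    - [0,0,0]
    - [0,0,0]
    - [0,0,0]
    - [0,0,0]
  grip: [-1,-1,-1,-1,-1]

```text
clock: 26.67
eef_pos: [419.4, -367.8, 164.3]
tool_rot: [[0.956, 0.293, 0.0], [0.293, -0.956, -0.0], [0.0, 0.0, -1.0]]
force: [0.4, -0.2, 1.3]
finger_gap: 85.3
finger_force: 0.0
```

Run:
```python
from h import *
f=snap("w27")
m=mask(f,(20,100,30),(35,255,255)); m[265:]=0
m=cv2.morphologyEx(m,cv2.MORPH_OPEN,np.ones((5,5)))
for z in(52,78,82,98): rect(f,m,z,"nest %d"%z)
to(433.7,324.6,240,101.6)
```

```text
clk 26.67 eef [ 419.4 -367.8  164.3] yawy -72.93 j6 108 gap 85.3 F [ 0.4 -0.2  1.3]
nest 52 23485 [ 465.4 -353. ] [165.9  75.4] 17.1
nest 78 23485 [ 468.5 -352.1] [149.   67.7] 17.1
nest 82 23485 [ 469.  -351.9] [146.4  66.5] 17.1
nest 98 23485 [ 471.  -351.3] [135.9  61.8] 17.1
go [ 217.  -657.5  -75.7] turn -174.5 tilt [0.02 0.01]
```

Nested: the rim at z = 78 fits 149 × 67.7 mm at (468.5, -352.1), and the base has not moved. On to the blue tray.

drive_tool:
  translation:
    - [6,-14,0]
    - [17,-42,0]
    - [30,-72,0]
    - [42,-102,0]
    - [54,-132,0]
    - [66,-162,0]
    - [79,-192,0]
    - [91,-222,0]
    - [104,-252,0]
    - [114,-277,0]
  angular:
    - [0,0,-5]
    - [0,0,-12]
    - [0,0,-19]
    - [0,0,-26]
    - [0,0,-33]
    - [0,0,-40]
    - [0,0,-47]
    - [0,0,-54]
    - [0,0,-61]
    - [0,0,-68]
  grip: [-1,-1,-1,-1,-1,-1,-1,-1,-1,-1]

```text
clock: 27.55
eef_pos: [447.1, -66.9, 164.4]
tool_rot: [[0.078, 0.997, 0.0], [0.997, -0.078, 0.0], [0.0, 0.0, -1.0]]
force: [0.6, 0.8, 1.0]
finger_gap: 85.4
finger_force: 0.0
```

```bash
python3 -c "
from h import *
to(486.6,335.4,150,101.6)"
```

```text
go [404.1   8.   14.6] turn -106.1 tilt [0.03 0.02]
```

drive_tool:
  translation:
    - [26,0,0]
    - [52,1,0]
    - [78,1,0]
    - [104,2,0]
    - [130,2,0]
    - [156,3,0]
    - [182,3,0]
    - [208,4,0]
    - [234,4,0]
    - [260,5,0]
  angular:
    - [0,0,-7]
    - [0,0,-14]
    - [0,0,-21]
    - [0,0,-28]
    - [0,0,-35]
    - [0,0,-42]
    - [0,0,-49]
    - [0,0,-56]
    - [0,0,-63]
    - [0,0,-70]
  grip: [-1,-1,-1,-1,-1,-1,-1,-1,-1,-1]

```text
clock: 28.38
eef_pos: [473.9, 191.4, 164.3]
tool_rot: [[-0.91, 0.415, 0.0], [0.415, 0.91, 0.0], [0.0, 0.0, -1.0]]
force: [0.6, -1.1, 0.8]
finger_gap: 85.2
finger_force: 0.0
```

```bash
python3 -c "
from h import *
to(486.6,335.4,150,101.6)"
```

```text
go [ 48.1 136.4  14.3] turn -36.1 tilt [0.   0.01]
```

drive_tool:
  translation:
    - [8,22,0]
    - [16,45,0]
    - [24,68,4]
    - [32,91,8]
    - [40,114,12]
    - [48,134,14]
    - [48,134,14]
    - [48,134,14]
    - [48,134,14]
  angular:
    - [0,0,-7]
    - [0,0,-14]
    - [0,0,-21]
    - [0,0,-28]
    - [0,0,-34]
    - [0,0,-36]
    - [0,0,-36]
    - [0,0,-36]
    - [0,0,-36]
  grip: [-1,-1,-1,-1,-1,-1,-1,-1,-1]

```text
clock: 29.13
eef_pos: [486.6, 331.1, 150.1]
tool_rot: [[-0.981, -0.193, -0.0], [-0.193, 0.981, -0.0], [0.0, -0.0, -1.0]]
force: [-0.6, -0.0, -0.1]
finger_gap: 85.5
finger_force: 0.0
```

Run:
```python
from h import *
f=snap("w28")
m=mask(f,(105,120,15),(125,255,255));m[265:]=0;m=cv2.morphologyEx(m,cv2.MORPH_OPEN,np.ones((5,5)))
n,l,st,_=cv2.connectedComponentsWithStats(m);print(st[1:].tolist())
r,b=rect(f,m,52,"blue",(180,0,460,265))
w=mask(f,(0,0,150),(180,60,255));cv2.imwrite("pics/w28m.png",w)
to(433.7,324.6,22.5,101.6)
```

```text
clk 29.13 eef [486.6 331.1 150.1] yawy 101.11 j6 10 gap 85.5 F [-0.6 -0.  -0.1]
[[269, 3, 107, 223, 21270], [0, 85, 116, 180, 15219]]
blue 21270 [433.6 324.5] [148.4  67.1] 11.9
go [ 53.3   4.2 127.8] turn -0.5 tilt [-0.01 -0.01]
```

drive_tool:
  translation:
    - [25,2,0]
    - [53.3,4.2,10]
    - [53.3,4.2,35]
    - [53.3,4.2,65]
    - [53.3,4.2,95]
    - [53.3,4.2,115]
    - [53.3,4.2,125]
    - [53.3,4.2,128.5]
    - [53.3,4.2,128.5]
    - [53.3,4.2,128.5]
  angular:
    - [0,0,-0.7]
    - [0,0,-0.7]
    - [0,0,-0.7]
    - [0,0,-0.7]
    - [0,0,-0.7]
    - [0,0,-0.7]
    - [0,0,-0.7]
    - [0,0,-0.7]
    - [0,0,-0.7]
    - [0,0,-0.7]
  grip: [-1,-1,-1,-1,-1,-1,-1,-1,-1,-1]

```text
clock: 30.02
eef_pos: [434.8, 325.0, 23.3]
tool_rot: [[-0.979, -0.204, 0.002], [-0.204, 0.979, 0.001], [-0.002, 0.0, -1.0]]
force: [0.3, -0.2, -0.1]
finger_gap: 85.3
finger_force: 0.0
```

```bash
python3 -c "
from h import *
snap('w29');to(433.6,324.5,22,101.8)"
```

```text
clk 30.02 eef [434.8 325.   23.3] yawy 101.76 j6 11 gap 85.3 F [ 0.3 -0.2 -0.1]
go [ 1.5 -0.3  1.6] turn -0.0 tilt [0.14 0.06]
```

drive_tool:
  translation:
    - [1,0,0]
    - [1,0,0]
    - [1,0,0]
    - [1,0,0]
    - [1,0,0]
    - [1,0,0]
    - [1,0,0]
    - [1,0,0]
  angular:
    - [0,0,0]
    - [0,0,0]
    - [0,0,0]
    - [0,0,0]
    - [0,0,0]
    - [0,0,0]
    - [0,0,0]
    - [0,0,0]
  grip: [-0.3,-0.3,-0.3,-0.3,-0.3,-0.3,-0.3,-0.3]
  newtons: 40

```text
clock: 30.73
eef_pos: [433.7, 325.0, 23.4]
tool_rot: [[-0.979, -0.204, 0.002], [-0.204, 0.979, 0.001], [-0.002, 0.0, -1.0]]
force: [-1.5, -0.4, 7.3]
finger_gap: 67.4
finger_force: 45.5
```

```bash
python3 -c "
from h import *
snap('w30')"
```

```text
clk 30.73 eef [433.7 325.   23.4] yawy 101.80 j6 11 gap 67.4 F [-1.5 -0.4  7.3]
```

drive_tool:
  translation:
    - [0,0,-8]
    - [0,0,-30]
    - [0,0,-65]
    - [0,0,-95]
    - [0,0,-115]
    - [0,0,-120]
    - [0,0,-120]
    - [0,0,-120]
  angular:
    - [0,0,0]
    - [0,0,0]
    - [0,0,0]
    - [0,0,0]
    - [0,0,0]
    - [0,0,0]
    - [0,0,0]
    - [0,0,0]
  grip: [-0.3,-0.3,-0.3,-0.3,-0.3,-0.3,-0.3,-0.3]

```text
clock: 31.45
eef_pos: [432.5, 324.5, 141.0]
tool_rot: [[-0.979, -0.204, -0.001], [-0.204, 0.979, -0.0], [0.001, -0.0, -1.0]]
force: [-1.0, -0.2, -1.7]
finger_gap: 67.4
finger_force: 45.3
```

```bash
python3 -c "
from h import *
snap('w31');to(524.6,121.6,145,105.5)"
```

```text
clk 31.45 eef [432.5 324.5 141. ] yawy 101.79 j6 11 gap 67.4 F [-1.  -0.2 -1.7]
go [ -49.2 -217.3   -4.8] turn -3.7 tilt [-0.11 -0.05]
```

drive_tool:
  translation:
    - [-3,-15,-5]
    - [-10,-45,-5]
    - [-18,-80,-5]
    - [-26,-115,-5]
    - [-34,-150,-5]
    - [-41,-180,-5]
    - [-46,-205,-5]
    - [-49,-217,-5]
    - [-49,-217,-5]
    - [-49,-217,-5]
  angular:
    - [0,0,-3.7]
    - [0,0,-3.7]
    - [0,0,-3.7]
    - [0,0,-3.7]
    - [0,0,-3.7]
    - [0,0,-3.7]
    - [0,0,-3.7]
    - [0,0,-3.7]
    - [0,0,-3.7]
    - [0,0,-3.7]
  grip: [-0.3,-0.3,-0.3,-0.3,-0.3,-0.3,-0.3,-0.3,-0.3,-0.3]

```text
clock: 32.33
eef_pos: [524.3, 122.2, 145.5]
tool_rot: [[-0.964, -0.266, -0.002], [-0.266, 0.964, 0.001], [0.002, 0.001, -1.0]]
force: [0.0, 0.1, -1.0]
finger_gap: 67.3
finger_force: 45.3
```

drive_tool:
  translation:
    - [0,0,0]
    - [0,0,10]
    - [0,0,25]
    - [0,0,40]
    - [0,0,50]
    - [0,0,55]
    - [0,0,55]
    - [0,0,55]
  angular:
    - [0,0,0]
    - [0,0,0]
    - [0,0,0]
    - [0,0,0]
    - [0,0,0]
    - [0,0,0]
    - [0,0,0]
    - [0,0,0]
  grip: [-0.3,-0.3,-0.3,-0.3,-0.3,-0.3,-0.3,-0.3]

```text
clock: 33.0
eef_pos: [525.0, 122.5, 91.9]
tool_rot: [[-0.964, -0.268, 0.0], [-0.268, 0.964, 0.0], [-0.0, 0.0, -1.0]]
force: [0.1, -0.4, -1.8]
finger_gap: 67.5
finger_force: 45.3
```

```bash
python3 -c "
from h import *
snap('w32');to(524.6,121.6,70,105.5)"
```

```text
clk 33.00 eef [525.  122.5  91.9] yawy 105.52 j6 -16 gap 67.5 F [ 0.1 -0.4 -1.8]
go [ 1.  -0.6 22.4] turn 0.0 tilt [0.05 0.01]
```

drive_tool:
  translation:
    - [0.8,-0.6,4]
    - [0.8,-0.6,8]
    - [0.8,-0.6,12]
    - [0.8,-0.6,16]
    - [0.8,-0.6,19]
    - [0.8,-0.6,20.5]
    - [0.8,-0.6,20.5]
    - [0.8,-0.6,20.5]
  angular:
    - [0,0,0]
    - [0,0,0]
    - [0,0,0]
    - [0,0,0]
    - [0,0,0]
    - [0,0,0]
    - [0,0,0]
    - [0,0,0]
  grip: [-0.3,-0.3,-0.3,-0.3,-0.3,-0.3,-0.3,-0.3]

```text
clock: 33.72
eef_pos: [524.5, 121.4, 71.2]
tool_rot: [[-0.964, -0.267, -0.0], [-0.267, 0.964, 0.0], [0.0, 0.0, -1.0]]
force: [0.7, 0.6, -1.5]
finger_gap: 67.3
finger_force: 45.3
```

```bash
python3 -c "
from h import *
snap('w33');to(524.6,121.6,69.4,105.5)"
```

```text
clk 33.72 eef [524.5 121.4  71.2] yawy 105.49 j6 -16 gap 67.3 F [ 0.7  0.6 -1.5]
go [-0.   0.2  2.1] turn -0.0 tilt [0.01 0.01]
```

drive_tool:
  translation:
    - [0,0,1]
    - [0,0,2]
    - [0,0,3]
    - [0,0,3]
    - [0,0,3]
  angular:
    - [0,0,0]
    - [0,0,0]
    - [0,0,0]
    - [0,0,0]
    - [0,0,0]
  grip: [-0.3,-0.3,-0.3,-0.3,-0.3]

```text
clock: 34.18
eef_pos: [524.7, 121.4, 68.9]
tool_rot: [[-0.964, -0.267, 0.001], [-0.267, 0.964, 0.0], [-0.001, -0.0, -1.0]]
force: [-3.1, 0.3, 6.0]
finger_gap: 67.4
finger_force: 46.0
```

```bash
python3 -c "
from h import *
snap('w34')"
```

```text
clk 34.18 eef [524.7 121.4  68.9] yawy 105.49 j6 -16 gap 67.4 F [-3.1  0.3  6. ]
```

Contact came at underside ≈ 45.5–46 mm, so the tray is on the ledges. Releasing and retreating.

drive_tool:
  translation:
    - [0,0,-0.5]
    - [0,0,-0.5]
    - [0,0,-0.5]
    - [0,0,-0.5]
    - [0,0,-0.5]
    - [0,0,-10]
    - [0,0,-35]
    - [0,0,-70]
    - [0,0,-100]
    - [0,0,-110]
  angular:
    - [0,0,0]
    - [0,0,0]
    - [0,0,0]
    - [0,0,0]
    - [0,0,0]
    - [0,0,0]
    - [0,0,0]
    - [0,0,0]
    - [0,0,0]
    - [0,0,0]
  grip: [-1,-1,-1,-1,-1,-1,-1,-1,-1,-1]

```text
clock: 35.07
eef_pos: [526.4, 121.4, 184.0]
tool_rot: [[-0.964, -0.267, 0.006], [-0.267, 0.964, -0.0], [-0.006, -0.002, -1.0]]
force: [0.6, 0.4, 0.7]
finger_gap: 85.4
finger_force: 0.0
```

drive_tool:
  translation:
    - [-25,0,0]
    - [-54,0,0]
    - [-54,0,0]
    - [-54,0,0]
    - [-54,0,0]
    - [-54,0,0]
  angular:
    - [0,0,0]
    - [0,0,0]
    - [0,0,0]
    - [0,0,0]
    - [0,0,0]
    - [0,0,0]
  grip: [-1,-1,-1,-1,-1,-1]

```text
clock: 35.57
eef_pos: [576.0, 135.7, 178.8]
tool_rot: [[-0.964, -0.267, 0.0], [-0.267, 0.964, 0.0], [-0.0, -0.0, -1.0]]
force: [0.5, -0.3, -0.1]
finger_gap: 85.2
finger_force: 0.0
```

Run:
```python
from h import *
f=snap("w35")
m=mask(f,(105,120,15),(125,255,255));m[265:]=0;m=cv2.morphologyEx(m,cv2.MORPH_OPEN,np.ones((5,5)))
print(cv2.connectedComponentsWithStats(m)[2][1:].tolist())
for z in(93,98,103): rect(f,m,z,"blue %d"%z,(150,0,500,265))
s=arm.grab_frame("scene");t=arm.grab_frame("top")
a=cv2.resize(f["img"],(480,300));b=s["img"][130:330,220:420];b=cv2.resize(b,(300,300),interpolation=cv2.INTER_CUBIC)
c=cv2.resize(t["img"][150:260,210:500],(780,296),interpolation=cv2.INTER_CUBIC)
cv2.imwrite("pics/fin.png",cv2.convertScaleAbs(np.vstack([np.hstack([a,b]),c])[:,:,::-1],alpha=1.3))
```

```text
clk 35.57 eef [576.  135.7 178.8] yawy 105.49 j6 -15 gap 85.2 F [ 0.5 -0.3 -0.1]
[[261, 0, 116, 235, 24419], [251, 255, 47, 10, 352]]
blue 93 24419 [525.8 122.4] [149.6  68.2] 15.5
blue 98 24419 [525.2 122.3] [146.4  66.7] 15.5
blue 103 24419 [524.6 122.1] [143.1  65.2] 15.5
```

View pics/fin.png

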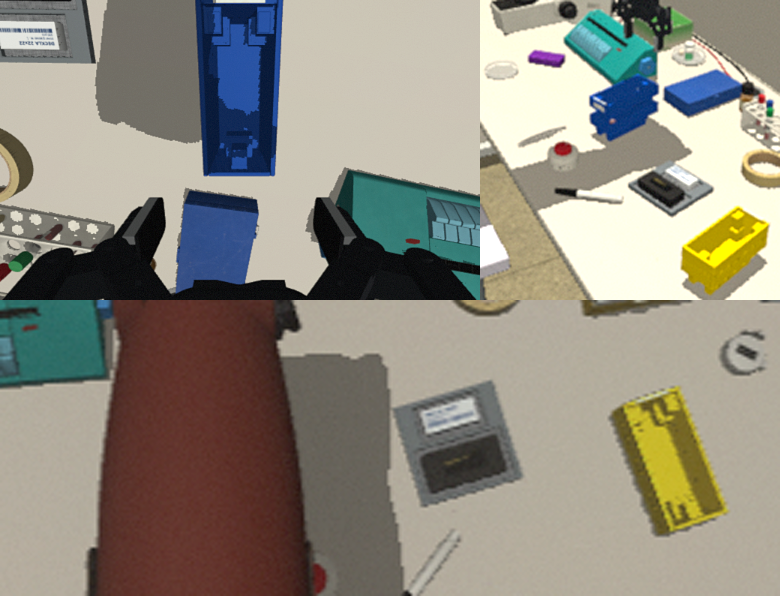

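The composite shows all four jobs done: the blue tray on base_blue with its label at -x, the case and carton in their pockets, and the yellow trays nested. I'll check that the blue tray is level from its rim widths at both ends, then hand in.

Run:
```python
from h import *
f=load("pics/w35.npy")
m=mask(f,(105,120,15),(125,255,255));m=cv2.morphologyEx(m,cv2.MORPH_OPEN,np.ones((3,3)))
for v in (15,60,110,160,210,225):
    xs=np.nonzero(m[v,230:410])[0]+230
    P=onz(f,[[xs.min(),v],[xs.max()+1,v]],98,f["eef"]);print(v,xs.min(),xs.max(),np.linalg.norm(P[1]-P[0]).round(1))
```

```text
15 262 375 66.3
60 264 373 66.4
110 266 371 66.7
160 268 369 67.2
210 271 366 66.2
225 272 366 66.5
```

Widths are uniform at 66.2–67.2 mm end to end, so the blue tray rests level at the expected height.

```bash
python3 -c "
from cell import arm
print(arm.hand_in())"
```

```text
the job is handed in; nothing more can be done
None
```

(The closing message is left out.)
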